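# Click the spare battery into the light box

### The job

The light box needs its spare battery: slide the lid right out of the wooden box and lay it flat on the bench, bar up, then lift the battery pack out of the box. Set the pack down on the bench in front of the light box's bay, nose towards it, let go, and push it in from behind along the bench until it is fully home and the catch has clicked. Do not disturb the other things on the bench.

Things in the scene. Friction and masses are not known exactly. Their poses are not given: they have to be found in the camera images.
- lid_center (a point): centre of the wooden box's sliding lid plate, half-way through it. Plate 141 mm (its x) by 88 mm (its y) by 6 mm; in the middle of its top a cross bar stands 22 mm tall, 12 mm thick (along x), 44 mm long (along y). Shut, the plate's centre is 67 mm above the bench, in grooves (about 1.5 mm play) in the box's long walls
- box: wooden box fixed to the bench, 150 mm (its x) by 98 mm (its y), 77 mm tall, walls 9 mm, floor 6 mm, opening 80 mm wide. Origin: centre of its underside, z up. The lid leaves only along the box's -x, over the 64 mm tall end wall there; it is clear of the grooves when its centre is 146 mm from the box's origin. The battery pack is inside, nose to the box's +x
- pack_center (a point): centre of the black battery pack's main body, 120 mm (its x) by 64 mm (its y) by 32 mm tall, 16 mm above its underside. In the middle of its top a grip rib stands 22 mm tall, 40 mm long (x), 16 mm thick (y). +x is the nose: rounded corners and brass contacts; the -x end is flat. In the box its underside is 6 mm above the bench. About 0.35 kg
- pack_nose (a point): middle of the pack's nose end, 60 mm ahead (+x) of its centre, 16 mm above its underside; same axes
- lightbox: light box fixed to the bench, 220 mm (its x) by 320 mm (its y), 65 mm tall. Origin: centre of its underside, z up. The battery bay is in the middle of its -x side: a tunnel 66 mm wide, 58 mm high (the bench is its floor), entered along +x. Two guides 26 mm tall stand 50 mm out in front of it, flaring from 66 to about 96 mm apart at their ends
- bay_home (a point): where the pack's centre is when fully home: 100 mm from the light box's origin towards its -x, 16 mm above the bench; x is the push direction, along which the nose must point. The pack's flat end, 60 mm behind this point, is then level with the guides' outer ends. A fixed stop is 1 mm further on and bears a 20 N push
- catch (a joint): sprung steel ball in the bay's +y wall, 30 mm ahead of bay_home: 0 m = fully out (bay empty, or the ball in the pack's groove), about 0.002 to 0.0045 while the pack's side presses it in. Its spring gives 3 to 7 N; pushing the pack past it takes about 5 to 12 N
- bowl: bystander: glass bowl, 84 mm across, 45 mm tall; origin under its centre
- fid: bystander: wood block 75 x 32 mm, 50 mm tall; origin under its centre
- jar: bystander: amber glass jar, 52 mm across, 62 mm tall; origin under its centre
- bottle: bystander: plastic bottle, 66 mm across, 205 mm tall; origin under its centre
- hammer: bystander: hammer lying along its x, 240 mm long
- weight: bystander: steel weight 70 x 45 mm, 42 mm tall with its knob, near the bay's mouth; origin under its centre
- spool: bystander: steel ring-shaped spool, 60 mm across, 35 mm tall, near the bay's mouth; origin under its centre
- pack: the whole battery pack; its origin lies under its centre, on its underside; same axes as pack_center. An upright groove 13 mm wide in each long side, 30 mm ahead of the centre, takes the catch
- lid: the whole lid; its origin lies at the centre of the plate's underside; same axes as lid_center
Mind the look-alikes: they are no part of the job. Leave any red look-alike of the lid alone.

How it is judged:
By the outcome, as a careful person would: the job done as asked, in the order asked, and still so for the second after the job is handed in, with the robot touching nothing.
It also fails if it takes over 70 s, if anything falls off the work surface, if the arm or the gripper's body presses on something with over 40 N, if the wrist force passes 120 N, or if a joint passes its speed limit or range.

### The arm

A 6-joint arm with a two-finger parallel gripper is mounted at the origin on the work surface. World frame = base frame: x ahead of the robot, y to its left, z up, the work surface at z = 0. Lengths are in mm, angles in rad, forces in N, time in s.
With the tool pointing down it reaches from about 350 to 975 mm from the base axis. Payload 7.1 kg.
Tool frame: the origin (TCP) lies at the very end of the fingers, on their centre line; the grasp point (between the pads) lies 19 mm behind it; y points along the fingers, x is the direction in which the jaws open and shut, and the axes are right-handed (so a half turn about y gives the same grasp; the last joint's range is limited). The gripper opens to 88 mm and grips with 3 to 60 N. Pads are 20 mm wide; open, the fingers measure 115 mm over their backs; the gripper's body (75 mm by 178 mm) begins 61 mm behind the grasp point.
Start: joints at [1.213, 0.423, 1.63, -0, 1.089, -0.019], TCP at [207.69, 589.465, 222.675] pointing down, gripper open.
Joint ranges: [-3, 3], [-0.9, 2.11], [0.09, 2.58], [-1.31, 4.45], [0.11, 2.69], [-2.54, 2.54]. Speed limits (rad/s): [2.39, 2.39, 3.01, 3.14, 3.14, 3.14].

### API

Orientations are given as a rotation vector (axis times angle).
In Python, from workcell import ctrl gives the robot as it stands. The module is installed in compiled form; this text tells all that it offers.
- The arm moves only by the tool carry_out, never from a script. Its arguments are lists of equal length, an entry for each row: "delta_pos": the shift along the tool's x, y, z in cm, a list of three; "rotation": the turn, a rotation vector about the tool's x, y, z in rad, a list of three. In form: {"delta_pos": [[dx, dy, dz], ...], "rotation": [[wx, wy, wz], ...]}. A call has 1 to 12 rows; each row is the pose to reach, as a shift and turn from the pose commanded when the call began, along the tool's axes at that moment; what a row does not reach only later rows make up. A row lasts 1/12 s, in which the tool goes at most 41.7 mm and 7.16 degrees, less where a joint would pass 70% of its speed; a pose out of reach is approached as far as the arm can. A call with a gripper value outside its range is refused whole. "hand" is the closure in counts, from 0 (fully open) to 255 (shut), set as the call begins (left out, the last holds). The fingers move at their own pace and stop on an object; the grip force is fixed at half the most. Time passes only in rows, so rows that repeat a pose let the fingers close. It gives the time, the measured TCP pose, the force and the opening at its end, in the units of the state.
- ctrl.get_obs(): the state, without advancing time (a new reading comes with each control period).
- ctrl.get_image(name): name is "side" or "top"; returns the picture (420x560x3 uint8, red, green, blue); there is no depth.
- ctrl.camera_info(name): a dict with "fov_y" (degrees; the focal length in pixels is half the picture's height over the tangent of half this angle, whatever the lens; pixels are square), "cx", "cy" (the principal point, pixels), "R" (3x3) and "t" (3): a world point X has camera coordinates R X + t. Camera axes: x right, y down, z forward; pixel columns grow to the right and rows downward; lengths in mm; the calibration is good to about 2 mm. A picture is of the moment at which its call begins. camera_info takes no time and is no camera call.
- ctrl.close_job(): hands the job in, once; it reports no verdict.
The state is a dict: "t": time; "qpos": joint angles; "qvel": joint speeds; "joint_torque": joint torques, N m; "ee_pos": TCP position; "orientation": TCP orientation; "ft_force": force on the tool from outside, world axes, zero at the start; "moment": the same for the moment, N m; "width": finger opening in mm.
Only numpy, scipy, OpenCV 4.12 (cv2) and the standard library are available. Lean on these libraries where they do the work, as an engineer would, in place of code of your own. Each camera call takes 0.05 s, during which the arm holds its last target.

## Working session

There is one attempt and no reset: what is moved stays moved. The work goes in short steps, Python scripts to look and compute and a tool call to move; the robot and the scene stay as the last step left them, time stands still between calls to the robot, and variables do not carry over. Pictures are saved under pics/ and viewed, and the job is handed in when it is done.

Besides the shell and the picture viewer there is one more tool, called after ">>>" as a command line: name --argument value ..., lists and objects as JSON in quotes. carry_out: Moves the arm, as the interface text tells. Its arguments: {"type":"object","properties":{"delta_pos":{"type":"array","items":{"type":"array","items":{"type":"number"}}},"rotation":{"type":"array","items":{"type":"array","items":{"type":"number"}}},"hand":{"type":"number"}},"required":["delta_pos","rotation"]}

```bash
mkdir -p pics; cat > h.py <<'E'
import numpy as np, cv2
from workcell import ctrl
from scipy.spatial.transform import Rotation as Ro
def shot(n,f):
    im=ctrl.get_image(n); cv2.imwrite('pics/'+f,im[:,:,::-1]); return im
def cam(n):
    c=ctrl.camera_info(n); f=210/np.tan(np.radians(c['fov_y'])/2)
    return f,c['cx'],c['cy'],np.array(c['R']),np.array(c['t']),c
def proj(n,X):
    f,cx,cy,R,t,_=cam(n); P=np.atleast_2d(X)@R.T+t
    return np.c_[cx+f*P[:,0]/P[:,2],cy+f*P[:,1]/P[:,2]]
def back(n,uv,z):
    f,cx,cy,R,t,_=cam(n); uv=np.atleast_2d(uv)
    d=np.c_[(uv[:,0]-cx)/f,(uv[:,1]-cy)/f,np.ones(len(uv))]@R
    o=-R.T@t
    return o+d*((z-o[2])/d[:,2])[:,None]
E
python3 - <<'E'
from h import *
np.set_printoptions(suppress=True,precision=3)
print(ctrl.get_obs())
for n in('side','top'):
    print(ctrl.camera_info(n)); c=cam(n);print(-c[3].T@c[4])
    im=shot(n,n+'0.png')
E
```

```text
{'t': 0.0, 'qpos': array([ 1.213,  0.424,  1.631, -0.   ,  1.089, -0.019]), 'qvel': array([ 0.002, -0.001, -0.002, -0.001,  0.   , -0.001]), 'joint_torque': array([ -0.002, -54.462, -27.366,   0.064,   0.023,  -0.   ]), 'ee_pos': array([207.525, 588.972, 221.916]), 'orientation': array([-1.352, -0.955,  0.957]), 'ft_force': array([0.632, 0.123, 0.345]), 'moment': array([-0.006,  0.01 , -0.001]), 'width': 87.8296653097848}
{'fov_y': 48.06590724718684, 'cx': 278.674116155668, 'cy': 213.93218309467954, 'R': array([[ 0.79 , -0.614,  0.008],
       [-0.406, -0.533, -0.742],
       [ 0.46 ,  0.583, -0.67 ]]), 't': array([-399.66 ,  309.095, 1119.269])}
[ -73.405 -732.557  982.854]
{'fov_y': 44.0908551834129, 'cx': 279.5007437094781, 'cy': 205.62563165882926, 'R': array([[ 0.025, -1.   , -0.   ],
       [-0.988, -0.025, -0.151],
       [ 0.151,  0.004, -0.989]]), 't': array([  25.061,  556.623, 1207.505])}
[ 367.638   33.978 1277.581]
```

View pics/top0.png

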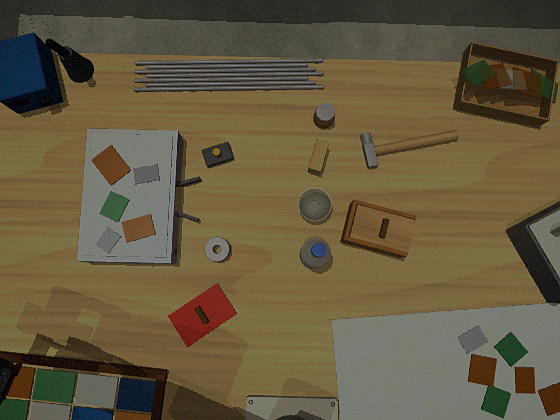

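View pics/side0.png

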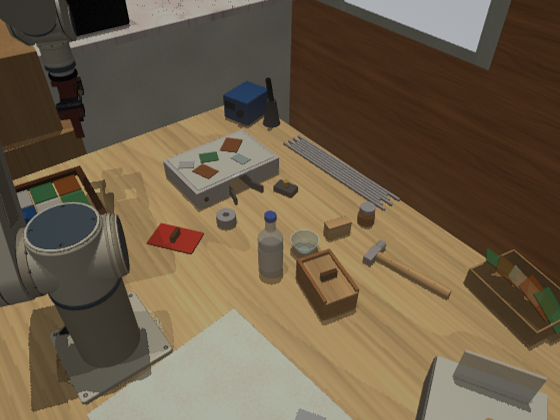

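```bash
python3 - <<'E'
import cv2,numpy as np
t=cv2.imread('pics/top0.png');s=cv2.imread('pics/side0.png')
def z(im,x0,y0,x1,y1,k,f):
    c=cv2.resize(im[y0:y1,x0:x1],None,fx=k,fy=k,interpolation=cv2.INTER_CUBIC)
    c=np.clip(255*(c/255.)**0.6,0,255).astype('uint8'); cv2.imwrite('pics/'+f,c)
z(t,290,180,430,285,5.5,'zbox.png'); z(t,70,120,240,270,4,'zlb.png'); z(s,220,200,380,330,5,'zsbox.png'); z(s,150,120,310,240,5,'zslb.png')
E
```

```text
(no output)
```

View pics/zbox.png

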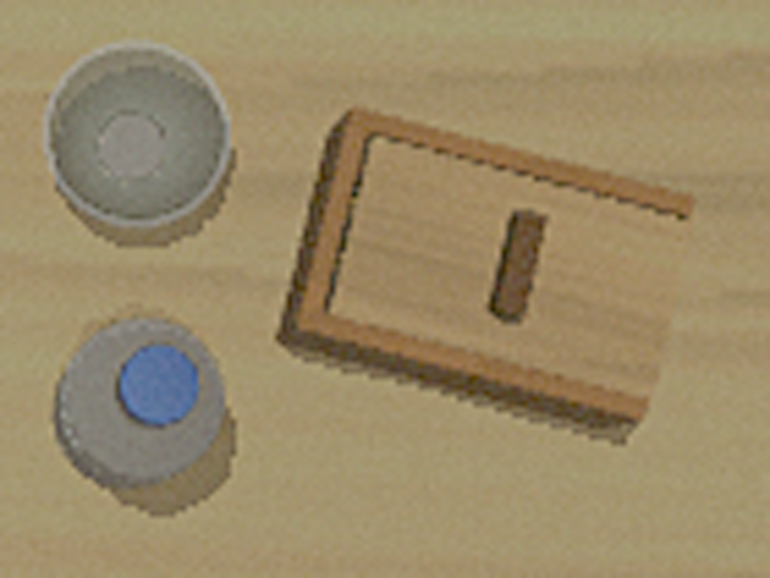

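View pics/zlb.png

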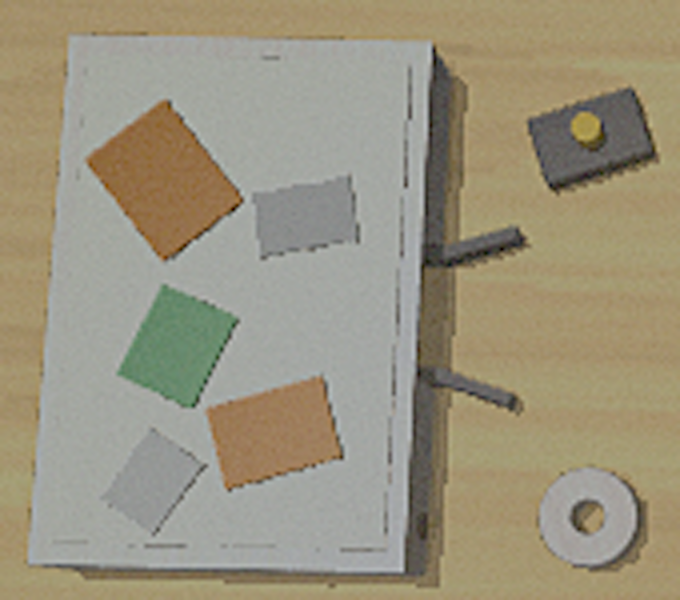

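View pics/zsbox.png

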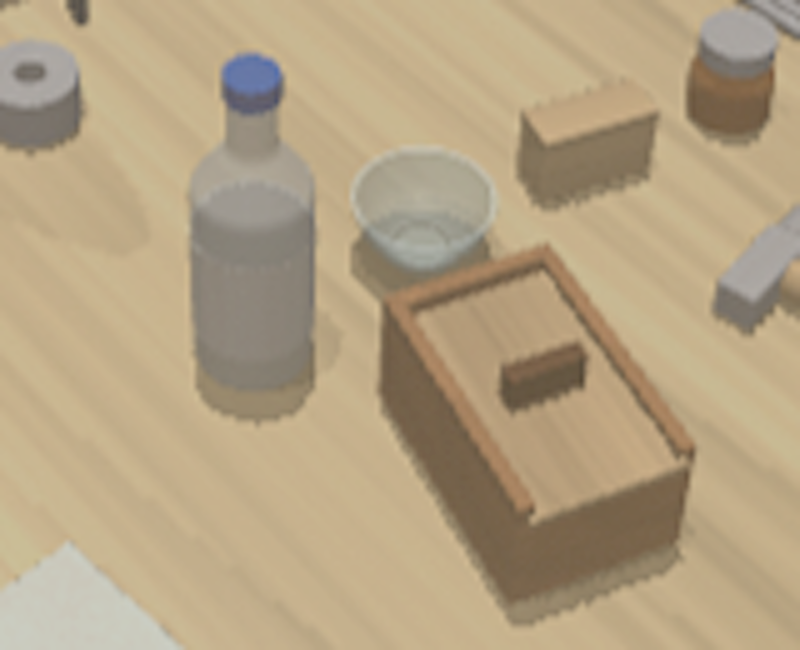

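View pics/zslb.png

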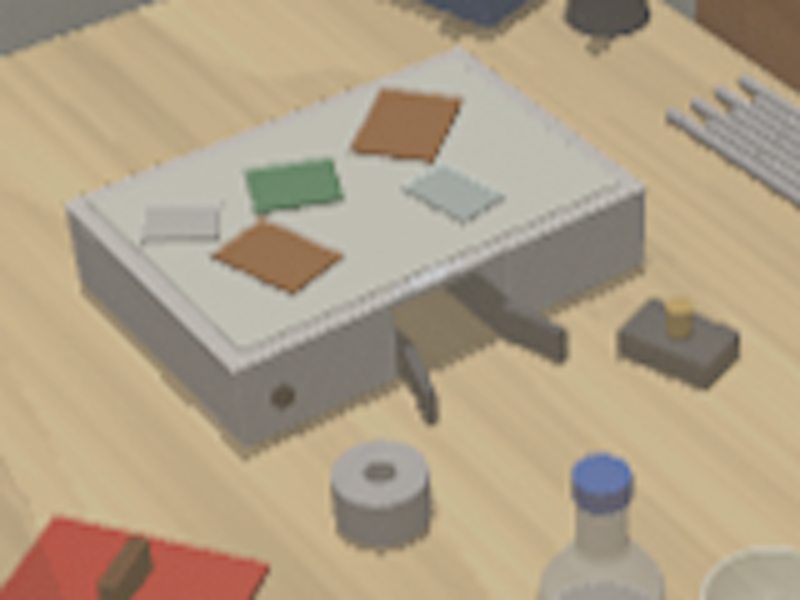

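```bash
cat > fit.py <<'E'
from h import *
from scipy.optimize import least_squares
def fit(loc,obs,x0):
    loc=np.array(loc,float)
    def W(p):
        c,s=np.cos(p[2]),np.sin(p[2]); return np.c_[p[0]+c*loc[:,0]-s*loc[:,1],p[1]+s*loc[:,0]+c*loc[:,1],loc[:,2]]
    def r(p):
        w=W([p[0],p[1],p[2]/100]); return np.concatenate([(proj(n,w)-np.array(o))[~np.isnan(np.array(o)[:,0])].ravel() for n,o in obs.items()])
    s=least_squares(r,[x0[0],x0[1],x0[2]*100],loss='soft_l1'); print(np.round([s.x[0],s.x[1],s.x[2]/100],4),np.round(r(s.x).reshape(-1,2),1).tolist()); return s.x
E
python3 - <<'E'
from fit import *
np.set_printoptions(suppress=True,precision=1)
a=lambda l,k,o:np.array(l)/k+np.array(o)
B=[(75,-49,77),(-75,-49,77),(-75,49,77),(75,49,77)]
# order: image top = +x world => box -y side is toward world +x (box x ~ +y world)
T=a([(350,108),(692,200),(645,405),(298,325)],5.5,(290,180))
S=a([(545,245),(692,450),(525,515),(388,297)],5,(220,200))
for o in ({'top':T},{'side':S},{'top':T,'side':S}): fit(B,o,[370,-180,1.8])
L=[(110,-160,65),(-110,-160,65),(-110,160,65),(110,160,65)]
T=a([(70,35),(435,42),(405,572),(28,563)],4,(70,120))
S=a([(460,48),(643,188),(235,370),(68,207)],5,(150,120))
for o in ({'top':T},{'side':S},{'top':T,'side':S}): fit(L,o,[370,400,1.57])
print('bar top',back('top',a([(517,265)],5.5,(290,180)),92))
print('barside',back('side',a([(543,358)],5,(220,200)),92))
print('weight',back('top',a([(593,140)],4,(70,120)),25),'spool',back('top',a([(588,516)],4,(70,120)),35))
print('guides ends',back('top',a([(520,237),(519,404)],4,(70,120)),26))
print('bowl,bottle cap,fid,jar,hammer,red',back('top',[[315.5,204.5]],45),back('top',[[319,250]],205),back('top',[[319,152]],50),back('top',[[325,113]],62),back('top',[[370,150],[457,134]],15),back('top',[[203,315]],5))
E
```

```text
[ 505.8 -196.6    1.3] [[-0.0, -0.5], [0.3, -1.5], [-0.1, 2.0], [-0.2, 0.4]]
[ 505.7 -198.2    1.3] [[0.8, -0.1], [1.2, -0.4], [-0.8, -0.1], [-1.0, 0.6]]
[ 505.6 -197.1    1.3] [[0.3, -0.6], [0.6, -1.2], [0.0, 2.2], [-0.1, 0.3], [0.3, -0.4], [0.9, -0.7], [-1.0, -0.4], [-1.4, 0.5]]
[570.2 397.4   1.6] [[0.2, -0.4], [-0.2, -0.2], [0.1, 0.3], [-0.1, 0.3]]
[571.9 396.    1.6] [[0.0, -0.2], [1.0, -0.2], [-0.0, 0.6], [-1.0, -0.5]]
[570.7 397.2   1.6] [[0.3, -0.6], [-0.2, -0.4], [0.3, 0.0], [0.1, 0.2], [-0.3, -0.2], [0.5, -0.2], [-0.7, 0.5], [-1.5, -0.6]]
bar top [[ 501.9 -202.4   92. ]]
barside [[ 505.1 -202.6   92. ]]
weight [[681.6 194.2  25. ]] spool [[448.2 186.   35. ]]
guides ends [[619.  236.4  26. ]
 [515.6 232.   26. ]]
bowl,bottle cap,fid,jar,hammer,red [[560.3 -47.4  45. ]] [[440.4 -45.5 205. ]] [[689.  -53.7  50. ]] [[783.9 -66.1  62. ]] [[ 706.5 -183.8   15. ]
 [ 753.4 -402.6   15. ]] [[290.8 216.5   5. ]]
```

```bash
cat > ov.py <<'E'
from fit import *
def place(p,loc):
    loc=np.array(loc,float);c,s=np.cos(p[2]),np.sin(p[2]); return np.c_[p[0]+c*loc[:,0]-s*loc[:,1],p[1]+s*loc[:,0]+c*loc[:,1],loc[:,2]]
def rect(x0,x1,y0,y1,z): return [(x0,y0,z),(x1,y0,z),(x1,y1,z),(x0,y1,z)]
def overlay(n,src,win,k,f,items):
    im=cv2.imread('pics/'+src); x0,y0,x1,y1=win
    c=cv2.resize(im[y0:y1,x0:x1],None,fx=k,fy=k,interpolation=cv2.INTER_CUBIC)
    c=np.clip(255*(c/255.)**0.6,0,255).astype('uint8')
    for p,loc,col in items:
        q=(proj(n,place(p,loc))+0.5-[x0,y0])*k
        cv2.polylines(c,[np.round(q*8).astype(int).reshape(-1,1,2)],True,col,1,cv2.LINE_AA,3)
    cv2.imwrite('pics/'+f,c)
def score(n,img,segs,pol=None):
    g=cv2.GaussianBlur(img,(0,0),1.0); gx=cv2.Sobel(g,cv2.CV_32F,1,0)/8; gy=cv2.Sobel(g,cv2.CV_32F,0,1)/8
    tot=0
    for A,B_ in segs:
        q=proj(n,np.array([A,B_])); d=q[1]-q[0]; L=np.hypot(*d); nn=np.array([-d[1],d[0]])/L
        t=np.linspace(.06,.94,60)[:,None]; P=(q[0]+t*d).astype(np.float32)
        v=cv2.remap(gx,P[:,0:1],P[:,1:2],cv2.INTER_LINEAR)*nn[0]+cv2.remap(gy,P[:,0:1],P[:,1:2],cv2.INTER_LINEAR)*nn[1]
        tot+=abs(v.mean())*1
    return tot/len(segs)
E
cat > ref.py <<'E'
from ov import *
from scipy.optimize import minimize
np.set_printoptions(suppress=True,precision=4)
G={n:np.float32(cv2.cvtColor(cv2.imread(f'pics/{n}0.png'),cv2.COLOR_BGR2GRAY)) for n in('top','side')}
def refine(p0,segs,views):
    f=lambda d:-sum(score(n,G[n],[tuple(place(p0+np.array([d[0],d[1],d[2]/100]),s)) for s in segs[n]]) for n in views)
    best=None
    for a in(-2,0,2):
        for b in (-2,0,2):
            for w in (-1.5,0,1.5):
                r=minimize(f,[a,b,w],method='Nelder-Mead',options=dict(xatol=.02,fatol=1e-3))
                if best is None or r.fun<best.fun: best=r
    d=best.x; return p0+np.array([d[0],d[1],d[2]/100]),best.fun
if __name__=='__main__':
    def S(a,b):return [a,b]
    bx={'top':[[(75,-49,77),(-75,-49,77)],[(75,49,77),(-75,49,77)],[(75,-49,77),(75,49,77)],[(-75,-40,77),(-75,-49,77)]],
        'side':[[(75,-49,77),(-75,-49,77)],[(75,49,77),(-75,49,77)],[(75,-49,77),(75,49,77)]]}
    lb={k:[[(110,-160,65),(-110,-160,65)],[(110,160,65),(-110,160,65)],[(110,-160,65),(110,160,65)],[(-110,-160,65),(-110,160,65)]] for k in('top','side')}
    for nm,sg,p in(('box',bx,np.array([505.6,-197.1,1.32])),('lb',lb,np.array([570.7,397.2,1.58]))):
        for v in (['top'],['side'],['top','side']): print(nm,v,*refine(p,sg,v))
E
python3 ref.py
```

```text
Traceback (most recent call last):
  File "ref.py", line 20, in <module>
    for v in (['top'],['side'],['top','side']): print(nm,v,*refine(p,sg,v))
                                                            ~~~~~~^^^^^^^^
  File "ref.py", line 11, in refine
    r=minimize(f,[a,b,w],method='Nelder-Mead',options=dict(xatol=.02,fatol=1e-3))
  File "ref.py", line 6, in <lambda>
    f=lambda d:-sum(score(n,G[n],[tuple(place(p0+np.array([d[0],d[1],d[2]/100]),s)) for s in segs[n]]) for n in views)
                ~~~^^^^^^^^^^^^^^^^^^^^^^^^^^^^^^^^^^^^^^^^^^^^^^^^^^^^^^^^^^^^^^^^^^^^^^^^^^^^^^^^^^^^^^^^^^^^^^^^^^^
  File "ref.py", line 6, in <genexpr>
    f=lambda d:-sum(score(n,G[n],[tuple(place(p0+np.array([d[0],d[1],d[2]/100]),s)) for s in segs[n]]) for n in views)
                    ~~~~~^^^^^^^^^^^^^^^^^^^^^^^^^^^^^^^^^^^^^^^^^^^^^^^^^^^^^^^^^^^^^^^^^^^^^^^^^^^^^
  File "ov.py", line 17, in score
    q=proj(n,np.array([A,B_])); d=q[1]-q[0]; L=np.hypot(*d); nn=np.array([-d[1],d[0]])/L
  File "h.py", line 10, in proj
    f,cx,cy,R,t,_=cam(n); P=np.atleast_2d(X)@R.T+t
                  ~~~^^^
  File "h.py", line 7, in cam
    c=ctrl.camera_info(n); f=210/np.tan(np.radians(c['fov_y'])/2)
ValueError: time passes only in moves, steps and waits
```

```bash
sed -i 's/^def cam/from functools import lru_cache\n@lru_cache(None)\ndef cam/' h.py
python3 - <<'E'
s=open('ov.py').read()
s=s.replace("    g=cv2.GaussianBlur(img,(0,0),1.0); gx=cv2.Sobel(g,cv2.CV_32F,1,0)/8; gy=cv2.Sobel(g,cv2.CV_32F,0,1)/8\n","    gx,gy=grads(n,img)\n")
s=s.replace("def score","_c={}\ndef grads(n,img):\n    if id(img) not in _c:\n        g=cv2.GaussianBlur(img,(0,0),1.0); _c[id(img)]=(cv2.Sobel(g,cv2.CV_32F,1,0)/8,cv2.Sobel(g,cv2.CV_32F,0,1)/8)\n    return _c[id(img)]\ndef score")
open('ov.py','w').write(s)
E
python3 ref.py; python3 -c "
from h import *
print(ctrl.get_obs()['t'])"
```

```text
box ['top'] [ 505.5671 -195.652     1.3318] -10.119419140044373
box ['side'] [ 505.2278 -202.1014    1.3372] -12.171926405938999
box ['top', 'side'] [ 505.9779 -196.4129    1.3326] -19.995476309877354
lb ['top'] [571.5904 399.4789   1.5747] -16.19398771435135
lb ['side'] [571.853  398.8529   1.5738] -12.795025935803302
lb ['top', 'side'] [571.5602 399.3724   1.5754] -28.94052956855719
0.1
```

```bash
python3 - <<'E'
from ov import *
b=(505.8,-196.5,1.332); l=(571.6,399.3,1.575)
it=[(b,rect(-75,75,-49,49,77),(0,255,0)),(b,rect(-75,66,-40,40,77),(255,255,0)),(b,rect(-10.5,1.5,-22,22,92),(0,0,255)),(b,rect(-75,75,-49,49,0),(255,0,255))]
overlay('top','top0.png',(290,180,430,285),5.5,'o1.png',it); overlay('side','side0.png',(220,200,380,330),5,'o2.png',it)
it=[(l,rect(-110,110,-160,160,65),(0,255,0)),(l,rect(-110,110,-160,160,0),(255,0,255)),(l,[(-110,-33,26),(-160,-48,26),(-160,48,26),(-110,33,26)],(0,0,255))]
overlay('top','top0.png',(70,120,240,270),4,'o3.png',it); overlay('side','side0.png',(150,120,310,240),5,'o4.png',it)
for f in ('1','2','3','4'): pass
a=[cv2.resize(cv2.imread(f'pics/o{i}.png'),(400,300)) for i in (1,2)]
E
```

```text
(no output)
```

View pics/o1.png

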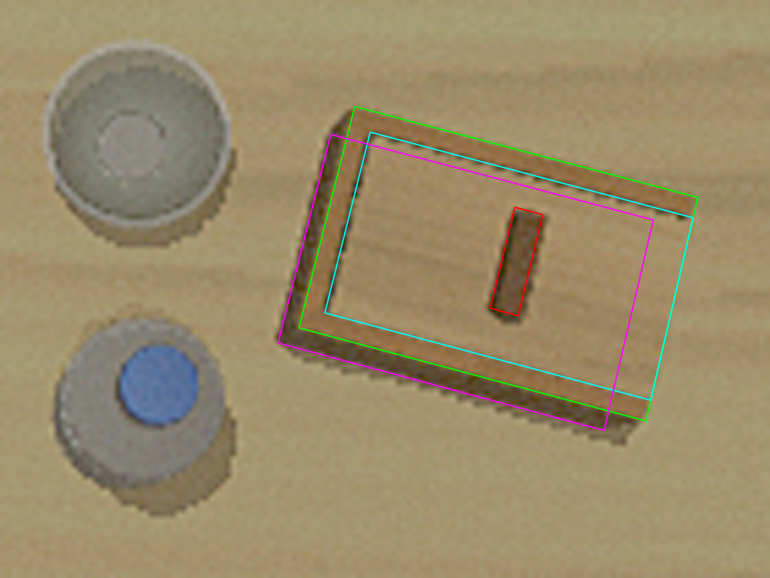

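View pics/o2.png

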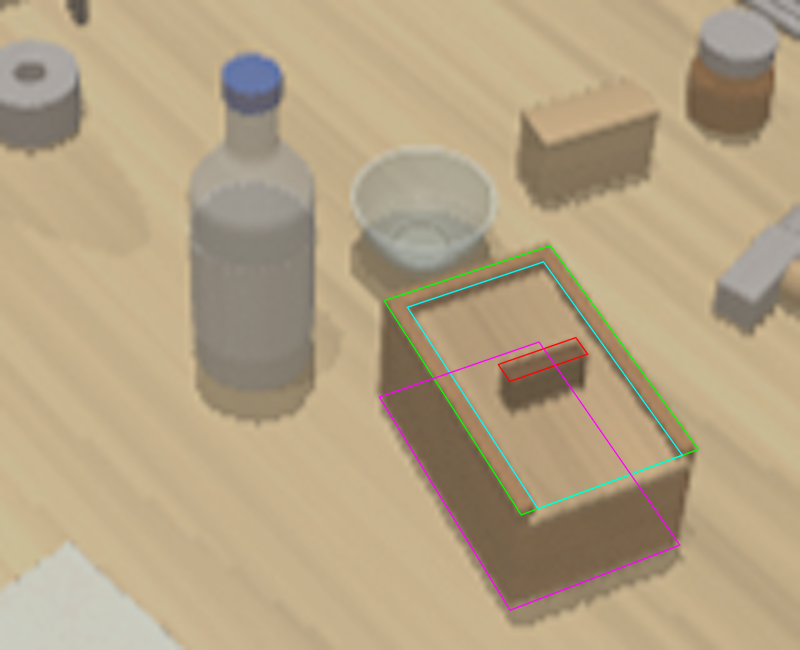

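View pics/o3.png

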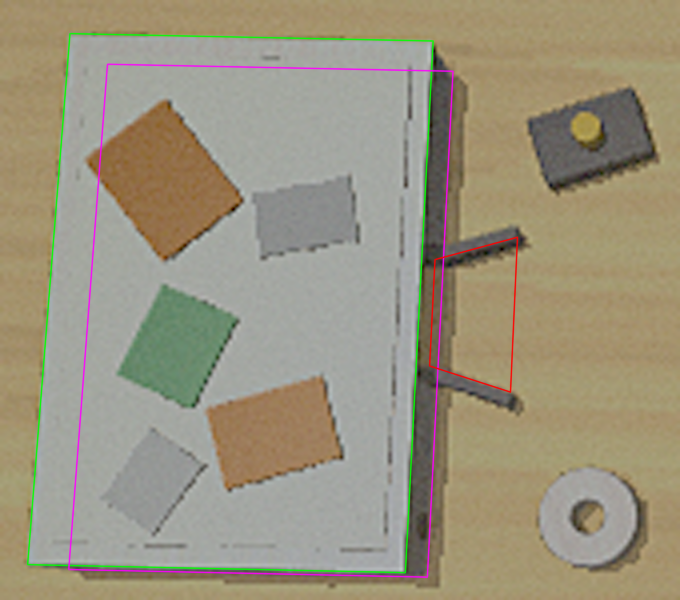

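View pics/o4.png

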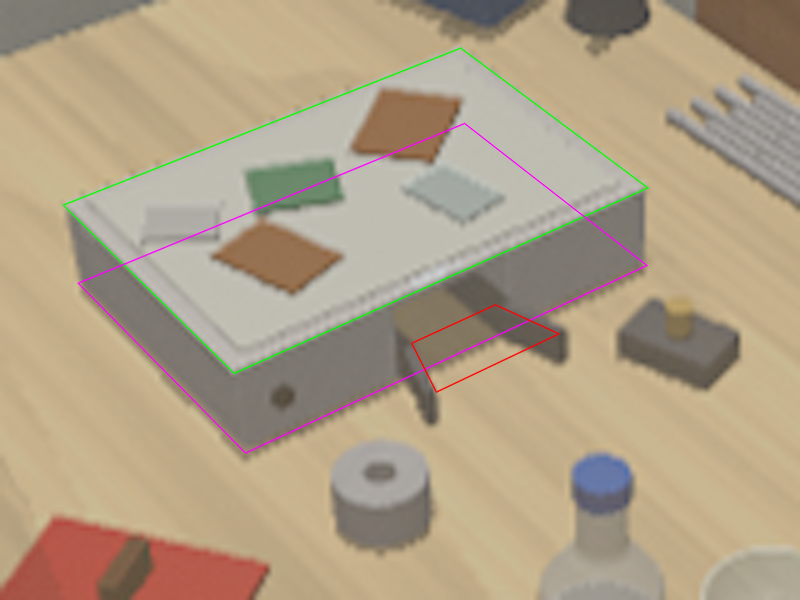

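```bash
cat > mv.py <<'E'
from h import *
import json,sys,os
np.set_printoptions(suppress=True,precision=4)
def load():
    d=json.load(open('cmd.json')); return np.array(d['p']),Ro.from_rotvec(d['r'])
def save(p,r): json.dump({'p':list(p),'r':list(r.as_rotvec())},open('cmd.json','w'))
def down(yaw): # jaw x axis at angle yaw, y axis down
    x=np.array([np.cos(yaw),np.sin(yaw),0]); y=np.array([0,0,-1.]); return Ro.from_matrix(np.c_[x,y,np.cross(x,y)])
def plan(p,yaw):
    p0,r0=load(); d=r0.inv().apply(np.array(p)-p0)/10; w=(r0.inv()*down(yaw)).as_rotvec()
    n=max(np.linalg.norm(d)*10/41.7,np.degrees(np.linalg.norm(w))/7.16)
    print('delta cm',d,'rot',w,'min rows %.1f'%n)
def done(d,w=(0,0,0)):
    p0,r0=load(); p=p0+r0.apply(np.array(d)*10); r=r0*Ro.from_rotvec(w); save(p,r)
    o=ctrl.get_obs(); rr=Ro.from_rotvec(o['orientation'])
    print('cmd',p,'meas',o['ee_pos'],'rot err',np.degrees((r.inv()*rr).magnitude()),'t',o['t'],'F',o['ft_force'],'w',o['width'])
    return o
E
python3 - <<'E'
from mv import *
o=ctrl.get_obs(); r=Ro.from_rotvec(o['orientation']); print(r.as_matrix())
save([207.69,589.465,222.675],r)
x=r.as_matrix()[:,0]; yw=np.arctan2(x[1],x[0]);print('yaw',yw)
# cleaner
save([207.69,589.465,222.675],r)
for y in (1.332,1.332-np.pi): plan([504.7,-200.9,180],y)
print(back('top',[[335,320],[412,314],[508,232],[545,300]],0))
E
```

```text
[[ 0.3324 -0.0005 -0.9432]
 [ 0.9432 -0.0013  0.3324]
 [-0.0014 -1.      0.    ]]
yaw 1.2319986178142863
delta cm [-64.6666   4.3546 -54.2808] rot [-0.0001 -0.1    -0.0014] min rows 20.3
delta cm [-64.6666   4.3546 -54.2808] rot [ 0.0021  3.0416 -0.0001] min rows 24.3
[[ 286.7634 -101.5438    0.    ]
 [ 305.6385 -287.3011    0.    ]
 [ 510.5187 -527.2073    0.    ]
 [ 347.0719 -610.0668    0.    ]]
```

>>> carry_out --delta_pos '[[-2,-4,-1.7],[-5,-6,-4.2],[-64.7,-5.6,-54.3],[-64.7,-5.6,-54.3],[-64.7,-5.6,-54.3],[-64.7,-5.6,-54.3],[-64.7,-5.6,-54.3],[-64.7,-5.6,-54.3],[-64.7,-5.6,-54.3],[-64.7,-5.6,-54.3],[-64.7,-5.6,-54.3],[-64.7,-5.6,-54.3]]' --rotation '[[0,-0.1,-0.001],[0,-0.1,-0.001],[0,-0.1,-0.001],[0,-0.1,-0.001],[0,-0.1,-0.001],[0,-0.1,-0.001],[0,-0.1,-0.001],[0,-0.1,-0.001],[0,-0.1,-0.001],[0,-0.1,-0.001],[0,-0.1,-0.001],[0,-0.1,-0.001]]' --hand 139

```text
t: 1.1
ee_pos: [374.9, 142.5, 278.7]
orientation: [-1.312, -1.033, 1.031]
ft_force: [1.1, 0.3, 0.1]
width: 40.0
```

```bash
cat >> mv.py <<'E'
def sync():
    o=ctrl.get_obs(); save(o['ee_pos'],Ro.from_rotvec(o['orientation'])); print(o['ee_pos'],'qv',np.abs(o['qvel']).max())
E
python3 -c "
from mv import *
sync(); plan([504.7,-200.9,280],1.332)"
```

```text
[374.8758 142.5311 278.7376] qv 1.2451316179260288
delta cm [-30.3058  -0.1558 -20.7254] rot [0.0002 0.0004 0.0011] min rows 8.8
```

>>> carry_out --delta_pos '[[-30.3,-0.2,-20.7],[-30.3,-0.2,-20.7],[-30.3,-0.2,-20.7],[-30.3,-0.2,-20.7],[-30.3,-0.2,-20.7],[-30.3,-0.2,-20.7],[-30.3,-0.2,-20.7],[-30.3,-0.2,-20.7],[-30.3,-0.2,-20.7],[-30.3,-0.2,-20.7],[-30.3,-0.2,-20.7],[-30.3,-0.2,-20.7]]' --rotation '[[0,0,0.001],[0,0,0.001],[0,0,0.001],[0,0,0.001],[0,0,0.001],[0,0,0.001],[0,0,0.001],[0,0,0.001],[0,0,0.001],[0,0,0.001],[0,0,0.001],[0,0,0.001]]'

```text
t: 2.1
ee_pos: [503.7, -198.5, 279.8]
orientation: [-1.311, -1.03, 1.031]
ft_force: [-0.6, -0.0, 0.4]
width: 39.8
```

```bash
python3 -c "
from mv import *
sync(); plan([504.7,-200.9,100],1.332)"
```

```text
[ 503.6773 -198.4518  279.7875] qv 0.02194110436358118
delta cm [-0.224  17.9783 -0.1864] rot [-0.0016 -0.0006  0.0006] min rows 4.3
```

>>> carry_out --delta_pos '[[-0.2,4,-0.2],[-0.2,8,-0.2],[-0.2,12,-0.2],[-0.2,16,-0.2],[-0.2,18,-0.2],[-0.2,19.5,-0.2],[-0.2,20.2,-0.2],[-0.2,20.6,-0.2],[-0.2,20.6,-0.2]]' --rotation '[[-0.001,0,0],[-0.001,0,0],[-0.001,0,0],[-0.001,0,0],[-0.001,0,0],[-0.001,0,0],[-0.001,0,0],[-0.001,0,0],[-0.001,0,0]]'

```text
t: 2.85
ee_pos: [505.8, -200.5, 74.5]
orientation: [-1.313, -1.033, 1.032]
ft_force: [-1.0, -0.3, 0.2]
width: 40.0
```

```bash
python3 - <<'E'
from mv import *
import cv2
sync(); o=ctrl.get_obs(); print(o['ft_force'])
s=shot('side','s1.png'); t=shot('top','t1.png')
a=cv2.resize(s[150:330,200:400,::-1],None,fx=3,fy=3); cv2.imwrite('pics/z1.png',np.uint8(255*(a/255.)**.6))
E
```

```text
[ 505.7727 -200.4696   74.4891] qv 0.023716189986274085
[-1.0442 -0.3393  0.2234]
```

View pics/z1.png

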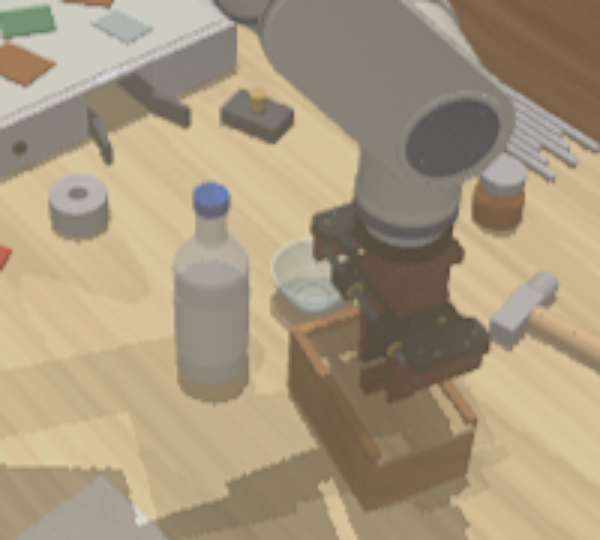

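>>> carry_out --delta_pos '[[0,0.15,0],[0,0.15,0],[0,0.15,0],[0,0.15,0],[0,0.15,0],[0,0.15,0],[0,0.15,0]]' --rotation '[[0,0,0],[0,0,0],[0,0,0],[0,0,0],[0,0,0],[0,0,0],[0,0,0]]' --hand 255

```text
t: 3.53
ee_pos: [506.0, -201.5, 73.3]
orientation: [-1.314, -1.032, 1.031]
ft_force: [-1.7, -0.5, 4.7]
width: 11.7
```

```bash
python3 -c "
from mv import *
sync(); o=ctrl.get_obs();print(o['ft_force'],o['moment'],o['width'])"
```

```text
[ 506.0425 -201.5085   73.2883] qv 0.0008613911498823415
[-1.7308 -0.4716  4.6945] [-0.0609  0.2323 -0.0259] 11.704570399431912
```

>>> carry_out --delta_pos '[[-0.3,0,0],[-1,0,0],[-2,0,0],[-3,0,0],[-4,0,0],[-4,0,0]]' --rotation '[[0,0,0],[0,0,0],[0,0,0],[0,0,0],[0,0,0],[0,0,0]]'

```text
t: 4.03
ee_pos: [496.5, -241.6, 73.3]
orientation: [-1.315, -1.032, 1.031]
ft_force: [-2.1, -2.7, 5.0]
width: 12.0
```

```bash
python3 -c "
from mv import *
sync(); o=ctrl.get_obs();print(o['ft_force'],o['moment'],o['width'])"
```

```text
[ 496.5392 -241.6291   73.281 ] qv 0.030563827347250768
[-2.1083 -2.7221  4.9619] [-0.5873  0.21    0.0258] 12.040731643958578
```

>>> carry_out --delta_pos '[[-0.8,0,0],[-2,0,0],[-3.2,0,0],[-4.4,0,0],[-5.6,0,0],[-6.8,0,0],[-8,0,0],[-9.2,0,0],[-10.4,0,0],[-11.6,0,0],[-13,0,0],[-13,0,0]]' --rotation '[[0,0,0],[0,0,0],[0,0,0],[0,0,0],[0,0,0],[0,0,0],[0,0,0],[0,0,0],[0,0,0],[0,0,0],[0,0,0],[0,0,0]]'

```text
t: 5.03
ee_pos: [465.0, -369.3, 72.7]
orientation: [-1.315, -1.031, 1.031]
ft_force: [-0.5, -0.4, 0.0]
width: 11.7
```

```bash
python3 - <<'E'
from mv import *
import cv2
sync(); o=ctrl.get_obs(); print(o['ft_force'],o['moment'],o['width'])
s=shot('side','s2.png')
a=cv2.resize(s[180:400,200:460,::-1],None,fx=2.7,fy=2.7); cv2.imwrite('pics/z2.png',np.uint8(255*(a/255.)**.6))
E
```

```text
[ 465.0165 -369.278    72.7001] qv 0.038831524670430155
[-0.5275 -0.3624  0.0018] [ 0.0535  0.0291 -0.0197] 11.705780391329311
```

View pics/z2.png

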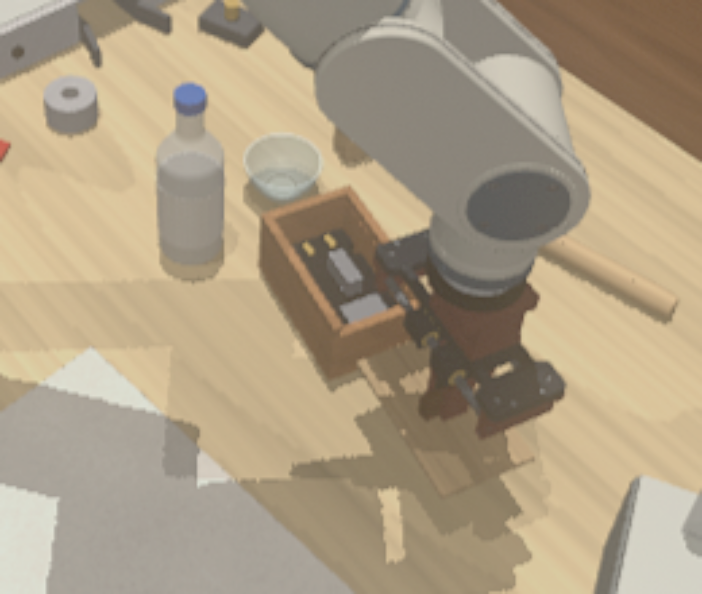

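>>> carry_out --delta_pos '[[0,1.5,0],[0,3,0],[0,4.5,0],[0,5.5,0],[0,5.9,0],[0,6.1,0],[0,6.2,0],[0,6.2,0]]' --rotation '[[0,0,0],[0,0,0],[0,0,0],[0,0,0],[0,0,0],[0,0,0],[0,0,0],[0,0,0]]'

```text
t: 5.75
ee_pos: [466.0, -366.6, 11.3]
orientation: [-1.314, -1.032, 1.031]
ft_force: [-0.2, 0.1, -1.4]
width: 11.9
```

```bash
python3 -c "
from mv import *
sync(); o=ctrl.get_obs();print(o['ft_force'],o['moment'],o['width'])"
```

```text
[ 466.0066 -366.6155   11.2871] qv 0.009315803663080503
[-0.1604  0.1453 -1.409 ] [-0.0272 -0.0031 -0.0106] 11.913832591313328
```

>>> carry_out --delta_pos '[[0,0.05,0],[0,0.1,0],[0,0.15,0],[0,0.15,0]]' --rotation '[[0,0,0],[0,0,0],[0,0,0],[0,0,0]]'

```text
t: 6.08
ee_pos: [465.8, -366.6, 9.7]
orientation: [-1.314, -1.032, 1.031]
ft_force: [0.5, 0.5, -1.3]
width: 11.9
```

```bash
python3 -c "
from mv import *
sync(); o=ctrl.get_obs();print(o['ft_force'],o['moment'],o['width'])"
```

```text
[ 465.8219 -366.6009    9.6799] qv 0.0021399628147946775
[ 0.5279  0.487  -1.2737] [ 0.0603  0.0253 -0.0119] 11.947736173361255
```

>>> carry_out --delta_pos '[[0,0.05,0],[0,0.1,0],[0,0.1,0]]' --rotation '[[0,0,0],[0,0,0],[0,0,0]]'

```text
t: 6.33
ee_pos: [465.8, -366.6, 9.3]
orientation: [-1.314, -1.032, 1.031]
ft_force: [-1.8, 2.1, 8.3]
width: 11.9
```

>>> carry_out --delta_pos '[[0,0,0],[0,0,0],[0,0,0],[0,0,0],[0,0,0]]' --rotation '[[0,0,0],[0,0,0],[0,0,0],[0,0,0],[0,0,0]]' --hand 139

```text
t: 6.75
ee_pos: [465.7, -366.5, 8.3]
orientation: [-1.313, -1.032, 1.031]
ft_force: [-0.4, 0.2, 0.0]
width: 38.9
```

```bash
python3 - <<'E'
from mv import *
from ov import *
sync(); o=ctrl.get_obs();print(o['ft_force'],o['moment'],o['width'])
im=shot('side','s3.png')
b=(505.8,-196.5,1.332)
overlay('side','s3.png',(260,230,380,330),6.5,'z3.png',[(b,rect(-65,65,-40,40,77),(255,255,0))])
E
```

```text
[ 465.6986 -366.4743    8.3144] qv 0.0017054745032270596
[-0.4144  0.1569  0.0394] [-0.0128 -0.0124 -0.0025] 38.87306698088874
```

View pics/z3.png

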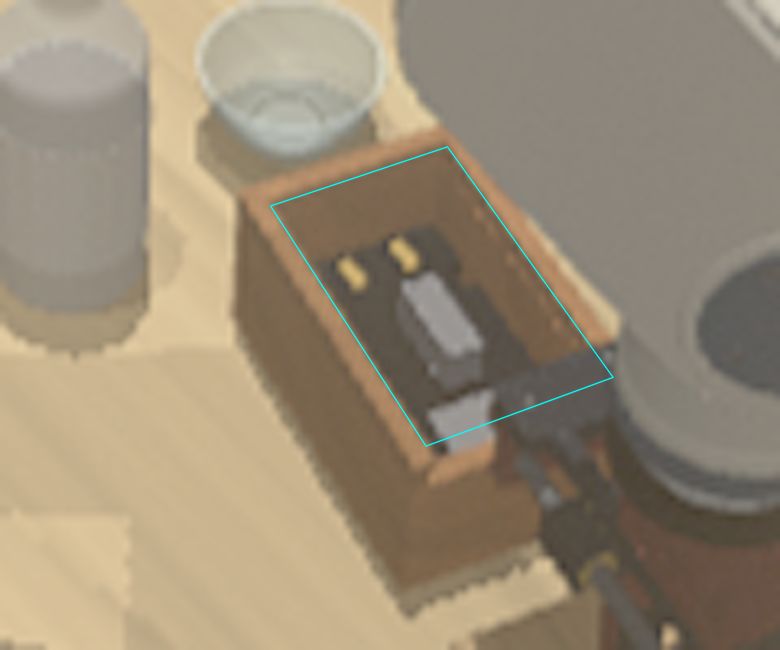

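```bash
python3 - <<'E'
from mv import *
from ov import *
c=back('side',[[328,278.2]],60)[0]; print(c, 'corners',back('side',np.array([(402,280),(428,272),(482,345),(455,357)])/6.5+[260,230],60))
b=np.array([505.8,-196.5]);u=np.array([np.cos(1.332),np.sin(1.332)]);d=c[:2]-b;print('in box frame',d@u,d@[-u[1],u[0]])
plan([505,-197,200],1.332-np.pi/2)
E
```

```text
[ 509.787  -198.9462   60.    ] corners [[ 508.7425 -176.6555   60.    ]
 [ 519.7058 -179.8195   60.    ]
 [ 511.3533 -220.1953   60.    ]
 [ 499.0115 -218.2262   60.    ]]
in box frame -1.433686535513822 -4.4524799924893514
delta cm [ 17.3966 -19.1683   0.1711] rot [0.0007 1.5709 0.0007] min rows 12.6
```

>>> carry_out --delta_pos '[[0,-3.5,0],[0,-7,0],[0,-11,0],[0,-15,0],[0,-19.2,0],[0,-19.2,0],[0,-19.2,0],[0,-19.2,0],[0,-19.2,0],[0,-19.2,0],[0,-19.2,0],[0,-19.2,0]]' --rotation '[[0,0,0],[0,0.12,0],[0,0.24,0],[0,0.36,0],[0,0.48,0],[0,0.6,0],[0,0.72,0],[0,0.84,0],[0,0.96,0],[0,1.08,0],[0,1.2,0],[0,1.32,0]]'

```text
t: 7.8
ee_pos: [465.4, -366.3, 200.3]
orientation: [-1.571, -0.005, 0.004]
ft_force: [0.6, 0.0, -0.5]
width: 40.1
```

```bash
python3 - <<'E'
from mv import *
from ov import *
sync(); 
im=shot('top','t4.png');im=shot('side','s4.png')
b=(505.8,-196.5,1.332)
overlay('top','t4.png',(330,170,470,290),5,'z4.png',[(b,rect(-66,66,-40,40,77),(255,255,0))])
overlay('side','s4.png',(260,230,460,370),4,'z4s.png',[])
plan([507,-198,200],1.332-np.pi/2)
E
```

```text
[ 465.3841 -366.3177  200.327 ] qv 1.427549019149519
delta cm [ 4.2638  0.035  16.8062] rot [-0.      0.2449  0.0008] min rows 4.2
```

View pics/z4.png

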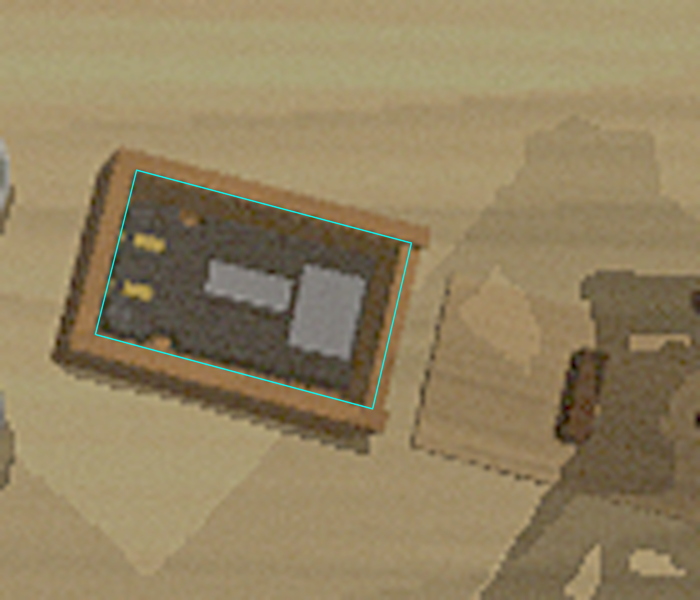

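View pics/z4s.png

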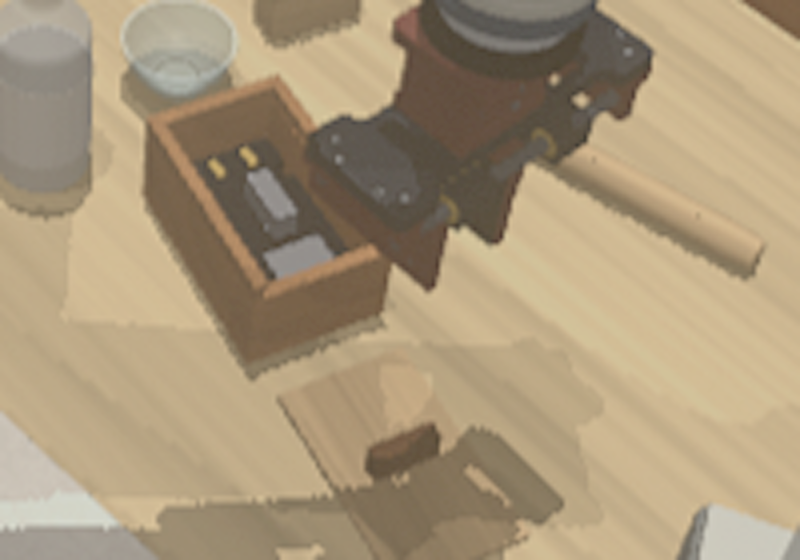

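```bash
python3 - <<'E'
from mv import *
q=np.array([(210,260),(293,281),(287,312),(205,291)])/5+[330,170]-0.1
w=back('top',q,60); print(w); print(w.mean(0)); e=(w[0]+w[3]-w[1]-w[2])/2; print(np.linalg.norm(e),np.arctan2(e[1],e[0]))
c=w.mean(0)
plan([c[0],c[1],200],1.332-np.pi/2)
E
```

```text
[[ 519.6998 -180.2982   60.    ]
 [ 510.7018 -219.4545   60.    ]
 [ 495.9336 -216.5335   60.    ]
 [ 504.9091 -177.9161   60.    ]]
[ 507.8111 -198.5505   60.    ]
39.911747109773835 1.3436837556394883
delta cm [ 4.3446  0.035  16.7506] rot [-0.      0.2449  0.0008] min rows 4.1
```

>>> carry_out --delta_pos '[[1,0,4],[2,0,8],[3,0,12],[4,0,15.5],[4.3,0,16.8],[4.3,0,16.8],[4.3,0,16.8],[4.3,0,16.8]]' --rotation '[[0,0.06,0],[0,0.12,0],[0,0.18,0],[0,0.24,0],[0,0.245,0],[0,0.245,0],[0,0.245,0],[0,0.245,0]]'

```text
t: 8.57
ee_pos: [506.5, -198.6, 200.5]
orientation: [-1.564, 0.18, -0.182]
ft_force: [-0.2, -0.1, 0.1]
width: 39.9
```

```bash
python3 - <<'E'
from mv import *
sync(); plan([507.8,-198.5,90],1.336-np.pi/2)
E
```

```text
[ 506.4742 -198.5695  200.4545] qv 0.018572502134056892
delta cm [ 0.1142 11.0456  0.0408] rot [0.0003 0.004  0.0012] min rows 2.6
```

>>> carry_out --delta_pos '[[0.1,4,0],[0.1,8,0],[0.1,11,0],[0.1,13,0],[0.1,14.5,0],[0.1,15.5,0],[0.1,15.8,0],[0.1,15.9,0],[0.1,15.9,0]]' --rotation '[[0,0,0],[0,0,0],[0,0,0],[0,0,0],[0,0,0],[0,0,0],[0,0,0],[0,0,0],[0,0,0]]'

```text
t: 9.32
ee_pos: [508.0, -198.9, 41.9]
orientation: [-1.563, 0.182, -0.185]
ft_force: [-0.1, -0.2, 0.2]
width: 39.7
```

```bash
python3 - <<'E'
from mv import *
sync(); plan([507.8,-198.5,40.5],1.336-np.pi/2)
o=ctrl.get_obs();print(o['ft_force'],o['moment'],o['width'])
E
```

```text
[ 507.9846 -198.9157   41.9236] qv 0.014835114950044375
delta cm [-0.0278  0.1423  0.0362] rot [0.0002 0.0015 0.0019] min rows 0.0
[-0.1437 -0.186   0.1873] [-0.0785  0.056   0.0348] 39.71439946050223
```

>>> carry_out --delta_pos '[[0,0.12,0],[0,0.12,0],[0,0.12,0],[0,0.12,0],[0,0.12,0],[0,0.12,0],[0,0.12,0]]' --rotation '[[0,0,0],[0,0,0],[0,0,0],[0,0,0],[0,0,0],[0,0,0],[0,0,0]]' --hand 255

```text
t: 9.9
ee_pos: [508.0, -198.3, 40.8]
orientation: [-1.563, 0.181, -0.184]
ft_force: [0.4, 0.8, 4.9]
width: 15.8
```

```bash
python3 - <<'E'
from mv import *
sync()
o=ctrl.get_obs();print(o['ft_force'],o['moment'],o['width'])
E
```

```text
[ 508.0116 -198.3087   40.794 ] qv 0.001802581630833089
[0.3572 0.7643 4.9389] [-0.0008  0.2597 -0.1016] 15.765819424079625
```

>>> carry_out --delta_pos '[[0,-1,0],[0,-3,0],[0,-5,0],[0,-7,0],[0,-9,0],[0,-11,0],[0,-13,0],[0,-13,0],[0,-13,0]]' --rotation '[[0,0,0],[0,0,0],[0,0,0],[0,0,0],[0,0,0],[0,0,0],[0,0,0],[0,0,0],[0,0,0]]'

```text
t: 10.65
ee_pos: [507.8, -198.3, 170.9]
orientation: [-1.564, 0.181, -0.185]
ft_force: [-0.9, -0.1, -4.2]
width: 15.6
```

```bash
python3 - <<'E'
from mv import *
from ov import *
sync()
o=ctrl.get_obs();print(o['ft_force'],o['moment'],o['width'])
im=shot('side','s5.png')
overlay('side','s5.png',(220,150,420,330),3.5,'z5.png',[])
l=np.array([571.6,399.3]);a=1.575;u=np.array([np.cos(a),np.sin(a)])
for d in (160+60+25,):
    t=l-u*d; print(t); plan([t[0]+10,-40,180],a-np.pi/2); plan([t[0],t[1],120],a-np.pi/2)
E
```

```text
[ 507.7837 -198.2717  170.9381] qv 0.0358915352256157
[-0.9482 -0.1485 -4.1717] [-0.1032  0.0315  0.0561] 15.597792726407329
[572.6299 154.3022]
delta cm [ 3.6323 -0.9015 17.127 ] rot [ 0.0007 -0.2371  0.0029] min rows 4.2
delta cm [-1.8429  5.0759 35.8039] rot [ 0.0007 -0.2371  0.0029] min rows 8.7
```

View pics/z5.png

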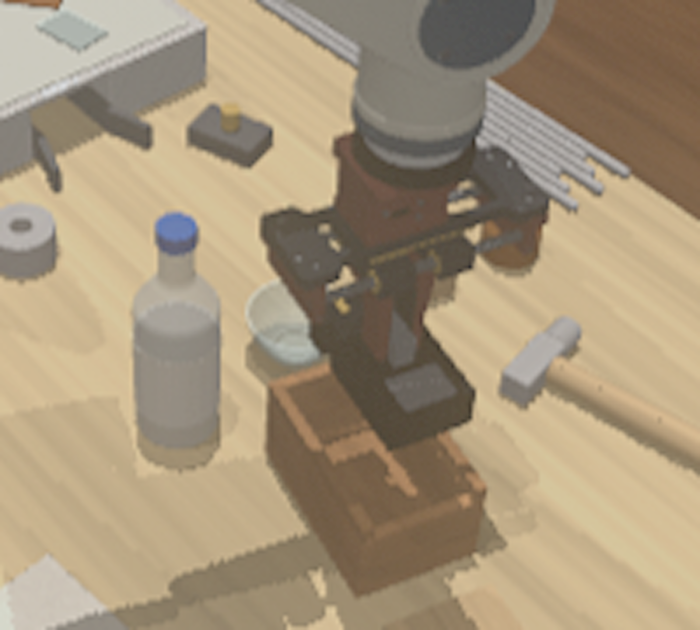

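>>> carry_out --delta_pos '[[0.7,-0.5,2.5],[1.6,-0.5,6],[2.5,-0.5,9.5],[3.3,-0.5,13],[3.5,-0.5,16.5],[2.9,0,20],[2,1,23.5],[1,2,27],[-0.1,3,30.5],[-1.2,4,34],[-1.8,5,35.8],[-1.8,5,35.8]]' --rotation '[[0,-0.02,0],[0,-0.05,0],[0,-0.08,0],[0,-0.11,0],[0,-0.14,0],[0,-0.17,0],[0,-0.2,0],[0,-0.23,0.002],[0,-0.237,0.003],[0,-0.237,0.003],[0,-0.237,0.003],[0,-0.237,0.003]]'

```text
t: 11.7
ee_pos: [569.6, 157.5, 116.2]
orientation: [-1.571, 0.0, 0.013]
ft_force: [-0.8, -0.4, -3.4]
width: 15.5
```

>>> carry_out --delta_pos '[[0,0,0],[0,0,0]]' --rotation '[[0,0,0],[0,0,0]]'

```text
t: 11.87
ee_pos: [572.0, 153.6, 119.1]
orientation: [-1.572, -0.0, 0.006]
ft_force: [0.1, -0.4, -3.0]
width: 15.4
```

```bash
python3 - <<'E'
from mv import *
from ov import *
sync()
o=ctrl.get_obs();print(o['ft_force'],o['moment'],o['width'])
plan([572.6,154.3,37],1.575-np.pi/2)
im=shot('side','s6.png');im=shot('top','t6.png')
overlay('side','s6.png',(150,100,350,280),3.5,'z6.png',[])
E
```

```text
[572.0068 153.5762 119.0585] qv 0.020009040220535027
[ 0.094  -0.4217 -3.0155] [-0.0545  0.0143  0.0249] 15.401664380312951
delta cm [0.0928 8.2055 0.0782] rot [ 0.0007  0.     -0.004 ] min rows 2.0
```

View pics/z6.png

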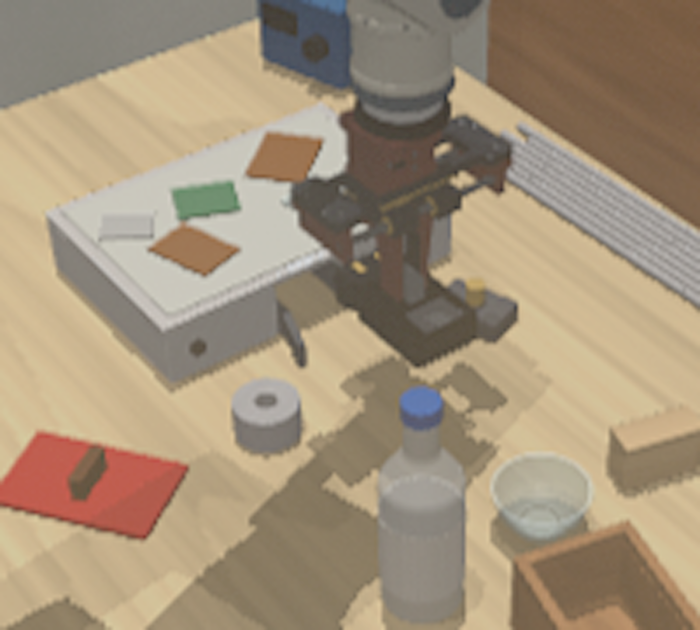

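>>> carry_out --delta_pos '[[0.1,2,0.1],[0.1,4,0.1],[0.1,6,0.1],[0.1,7.3,0.1],[0.1,8,0.1],[0.1,8.2,0.1],[0.1,8.2,0.1]]' --rotation '[[0.001,0,-0.004],[0.001,0,-0.004],[0.001,0,-0.004],[0.001,0,-0.004],[0.001,0,-0.004],[0.001,0,-0.004],[0.001,0,-0.004]]'

```text
t: 12.55
ee_pos: [573.7, 154.9, 38.2]
orientation: [-1.57, -0.004, 0.001]
ft_force: [0.4, -0.7, -2.5]
width: 15.5
```

>>> carry_out --delta_pos '[[0,0.05,0],[0,0.1,0],[0,0.1,0]]' --rotation '[[0,0,0],[0,0,0],[0,0,0]]'

```text
t: 12.8
ee_pos: [574.1, 155.5, 38.0]
orientation: [-1.569, -0.006, 0.0]
ft_force: [-0.1, 0.3, -3.3]
width: 15.9
```

>>> carry_out --delta_pos '[[0,0.05,0],[0,0.1,0],[0,0.15,0],[0,0.15,0]]' --rotation '[[0,0,0],[0,0,0],[0,0,0],[0,0,0]]'

```text
t: 13.13
ee_pos: [573.5, 155.4, 35.7]
orientation: [-1.57, -0.005, 0.002]
ft_force: [0.2, 1.1, -2.5]
width: 15.9
```

>>> carry_out --delta_pos '[[0,0.05,0],[0,0.1,0],[0,0.1,0]]' --rotation '[[0,0,0],[0,0,0],[0,0,0]]'

```text
t: 13.38
ee_pos: [573.6, 155.3, 34.8]
orientation: [-1.57, -0.005, 0.002]
ft_force: [-0.0, 0.4, -0.3]
width: 16.0
```

>>> carry_out --delta_pos '[[0,0.03,0],[0,0.03,0],[0,0.03,0],[0,0.03,0]]' --rotation '[[0,0,0],[0,0,0],[0,0,0],[0,0,0]]'

```text
t: 13.72
ee_pos: [573.6, 155.4, 34.8]
orientation: [-1.57, -0.005, 0.001]
ft_force: [-2.7, -0.4, 5.9]
width: 16.0
```

>>> carry_out --delta_pos '[[0,0,0],[0,0,0],[0,0,0],[0,0,0],[0,0,0]]' --rotation '[[0,0,0],[0,0,0],[0,0,0],[0,0,0],[0,0,0]]' --hand 139

```text
t: 14.13
ee_pos: [573.6, 155.3, 34.3]
orientation: [-1.57, -0.005, 0.002]
ft_force: [-0.8, -0.1, -0.2]
width: 39.7
```

>>> carry_out --delta_pos '[[0,-2.5,0],[0,-6,0],[0,-9,-3],[0,-12,-7],[0,-12,-11],[0,-12,-15],[0,-12,-19],[0,-12,-20],[0,-12,-20],[0,-12,-20]]' --rotation '[[0,0,0],[0,0,0],[0,0,0],[0,0,0],[0,0,0],[0,0,0],[0,0,0],[0,0,0],[0,0,0],[0,0,0]]'

```text
t: 14.97
ee_pos: [574.0, -45.1, 154.0]
orientation: [-1.569, -0.003, 0.0]
ft_force: [0.3, 0.0, 0.6]
width: 39.8
```

```bash
python3 - <<'E'
from mv import *
from ov import *
sync()
im=shot('side','s7.png');im=shot('top','t7.png')
l=(571.6,399.3,1.575)
it=[(l,rect(-110,110,-160,160,65),(0,255,0)),(l,[(-110,-33,26),(-160,-48,26),(-160,48,26),(-110,33,26)],(0,0,255))]
overlay('top','t7.png',(150,130,290,260),5.5,'z7.png',it)
overlay('side','s7.png',(180,130,320,250),5.5,'z7s.png',[])
E
```

```text
[573.9847 -45.1278 154.0418] qv 0.03721457464826513
```

View pics/z7.png

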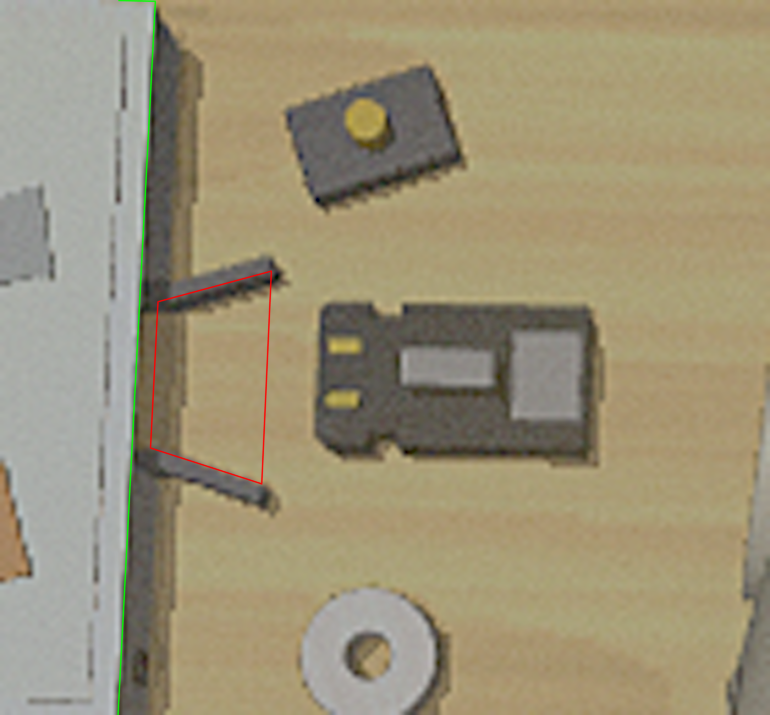

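View pics/z7s.png

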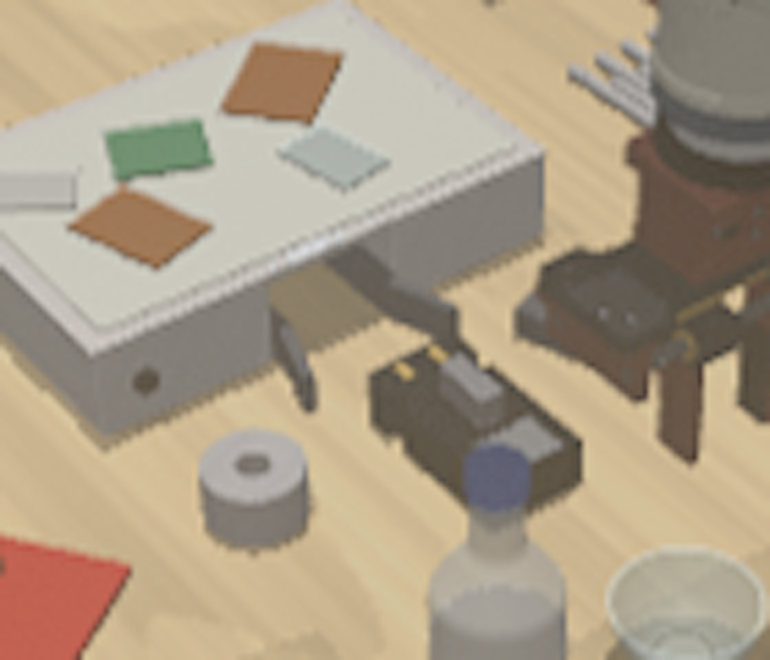

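```bash
python3 - <<'E'
from mv import *
from ov import *
f=lambda l:np.array(l,float)/5.5+[150,130]-.45
print('guide ends',back('top',f([(274,277),(266,488)]),26),'roots',back('top',f([(158,303),(150,450)]),26))
r=back('top',f([(402,346),(495,349),(493,389),(400,385)]),54); print('rib',r,r.mean(0))
c=back('top',f([(404,305),(593,306),(588,458),(400,443)]),32); print('body',c)
print('tail',back('top',f([(594,306),(588,457)]),32))
# try pack body refine with edges
import ref
ref.G['top']=np.float32(cv2.cvtColor(cv2.imread('pics/t7.png'),cv2.COLOR_BGR2GRAY))
sg={'top':[[(-60,-32,32),(20,-32,32)],[(-60,-32,32),(-60,32,32)],[(-20,-8,54),(20,-8,54)],[(-20,8,54),(20,8,54)],[(20,-8,54),(20,8,54)],[(-20,-8,54),(-20,8,54)]]}
print(ref.refine(np.array([573,154.5,1.57]),sg,['top']))
l=(571.6,399.3,1.576)
p=ref.refine(np.array([573,154.5,1.57]),sg,['top'])[0]
overlay('top','t7.png',(150,130,290,260),5.5,'z7b.png',[(p,rect(-60,60,-32,32,32),(0,255,0)),(p,rect(-20,20,-8,8,54),(0,255,255)),(p,rect(-60,60,-32,32,0),(255,0,255)),(l,[(-110,-33,26),(-160,-48,26),(-160,48,26),(-110,33,26)],(0,0,255)),(l,[(-110,-33,0),(-160,-48,0),(-160,48,0),(-110,33,0)],(255,0,0))])
overlay('side','s7.png',(180,130,320,250),5.5,'z7sb.png',[(p,rect(-60,60,-32,32,32),(0,255,0)),(l,[(-110,-33,26),(-160,-48,26),(-160,48,26),(-110,33,26)],(0,0,255)),(l,[(-110,-33,0),(-160,-48,0),(-160,48,0),(-110,33,0)],(255,0,0))])
E
```

```text
guide ends [[617.2754 237.8248  26.    ]
 [522.1616 236.7497  26.    ]] roots [[604.1457 289.0487  26.    ]
 [537.8224 288.9717  26.    ]]
rib [[582.4836 176.0313  54.    ]
 [582.1773 135.4795  54.    ]
 [564.5145 135.6985  54.    ]
 [565.2574 176.182   54.    ]] [573.6082 155.8478  54.    ]
body [[604.8599 178.4691  32.    ]
 [606.5219  94.4784  32.    ]
 [538.3114  94.5238  32.    ]
 [542.8994 177.654   32.    ]]
tail [[606.533   94.0341  32.    ]
 [538.7562  94.538   32.    ]]
(array([573.5947, 157.1315,   1.5896]), np.float64(-17.112180056636298))
```

View pics/z7b.png

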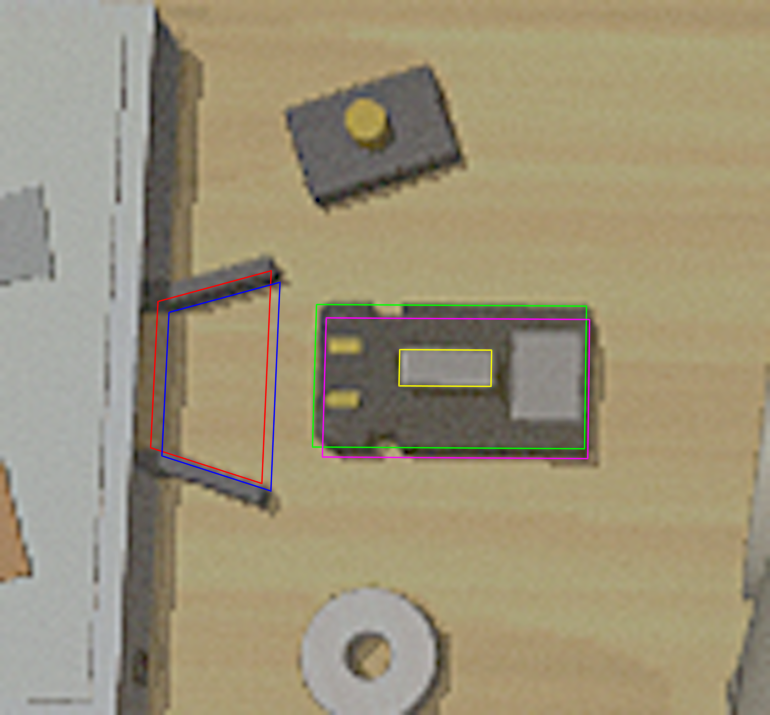

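View pics/z7sb.png

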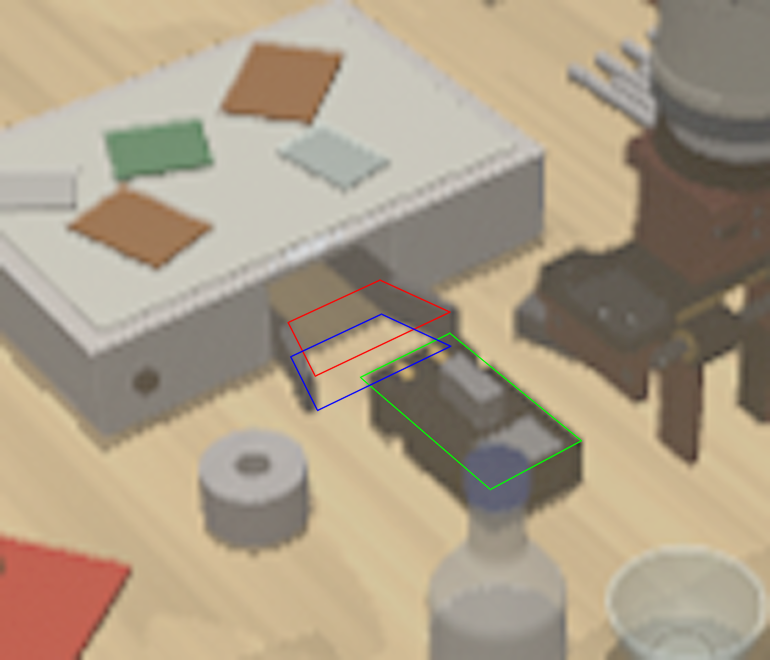

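```bash
python3 - <<'E'
from mv import *
plan([572.5,68,12],1.575-np.pi/2)
E
```

```text
delta cm [-0.152  14.2205 11.2922] rot [-0.0015 -0.0022  0.0018] min rows 4.4
```

>>> carry_out --delta_pos '[[0,0,3.5],[0,0,7],[-0.1,1,10.3],[-0.1,4,11.3],[-0.1,7.5,11.3],[-0.1,10.5,11.3],[-0.1,12.5,11.3],[-0.1,13.6,11.3],[-0.1,14.1,11.3],[-0.1,14.2,11.3],[-0.1,14.2,11.3]]' --rotation '[[-0.001,-0.002,0.001],[-0.001,-0.002,0.001],[-0.001,-0.002,0.001],[-0.001,-0.002,0.001],[-0.001,-0.002,0.001],[-0.001,-0.002,0.001],[-0.001,-0.002,0.001],[-0.001,-0.002,0.001],[-0.001,-0.002,0.001],[-0.001,-0.002,0.001],[-0.001,-0.002,0.001]]' --hand 183

```text
t: 15.98
ee_pos: [573.5, 68.9, 12.9]
orientation: [-1.571, -0.007, 0.004]
ft_force: [0.1, -0.1, 0.8]
width: 24.9
```

```bash
python3 - <<'E'
from mv import *
sync();plan([572.5,84,9],1.575-np.pi/2);o=ctrl.get_obs();print(o['ft_force'],o['width'])
E
```

```text
[573.4819  68.8565  12.9181] qv 0.020553019435111397
delta cm [-0.0889  0.3919  1.5149] rot [-0.0002  0.0024  0.002 ] min rows 0.4
[ 0.0634 -0.0711  0.7907] 24.943172304406918
```

>>> carry_out --delta_pos '[[-0.1,0.2,0.6],[-0.1,0.3,1.2],[-0.1,0.3,1.8],[-0.1,0.3,2.4],[-0.1,0.3,3],[-0.1,0.3,3.6],[-0.1,0.3,4.2],[-0.1,0.3,4.8],[-0.1,0.3,5.4],[-0.1,0.3,6],[-0.1,0.3,6]]' --rotation '[[0,0.002,0],[0,0.002,0],[0,0.002,0],[0,0.002,0],[0,0.002,0],[0,0.002,0],[0,0.002,0],[0,0.002,0],[0,0.002,0],[0,0.002,0],[0,0.002,0]]'

```text
t: 16.9
ee_pos: [571.5, 129.7, 9.2]
orientation: [-1.57, -0.005, 0.003]
ft_force: [-0.1, 0.3, 0.7]
width: 24.9
```

```bash
python3 - <<'E'
from mv import *
from ov import *
sync();plan([571.8,180,9],1.575-np.pi/2);o=ctrl.get_obs();print(o['ft_force'],o['moment'],o['width'])
im=shot('top','t8.png');im=shot('side','s8.png')
overlay('top','t8.png',(150,130,290,260),4,'z8.png',[])
overlay('side','s8.png',(180,130,320,250),5,'z8s.png',[])
E
```

```text
[571.4998 129.6676   9.1906] qv 0.021107258042954172
delta cm [0.0536 0.0219 5.033 ] rot [-0.0006  0.0005  0.001 ] min rows 1.2
[-0.1372  0.3215  0.6626] [-0.0609  0.0772  0.019 ] 24.851929073577143
```

View pics/z8.png

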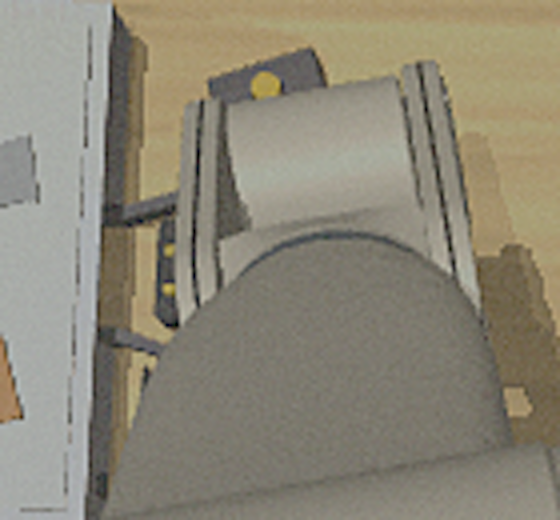

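View pics/z8s.png

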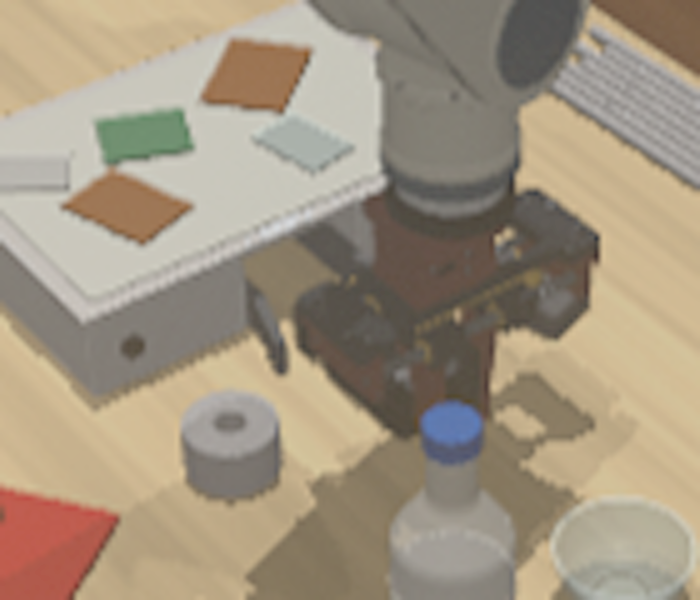

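>>> carry_out --delta_pos '[[0,0,0.6],[0,0,1.2],[0,0,1.8],[0,0,2.4],[0,0,3],[0,0,3.6],[0,0,4.2],[0,0,4.8],[0,0,5],[0,0,5]]' --rotation '[[0,0,0],[0,0,0],[0,0,0],[0,0,0],[0,0,0],[0,0,0],[0,0,0],[0,0,0],[0,0,0],[0,0,0]]'

```text
t: 17.83
ee_pos: [571.5, 179.2, 9.4]
orientation: [-1.57, -0.005, 0.002]
ft_force: [-0.5, -0.1, 0.7]
width: 25.2
```

```bash
python3 - <<'E'
from mv import *
from ov import *
sync();o=ctrl.get_obs();print(o['ft_force'],o['moment'],o['width'])
im=shot('top','t9.png');im=shot('side','s9.png')
overlay('top','t9.png',(150,130,290,260),4,'z9.png',[])
overlay('side','s9.png',(180,130,320,250),5,'z9s.png',[])
E
```

```text
[571.5445 179.156    9.409 ] qv 0.010726976781578107
[-0.5047 -0.1046  0.708 ] [ 0.0172  0.0754 -0.0288] 25.162831160594784
```

View pics/z9s.png

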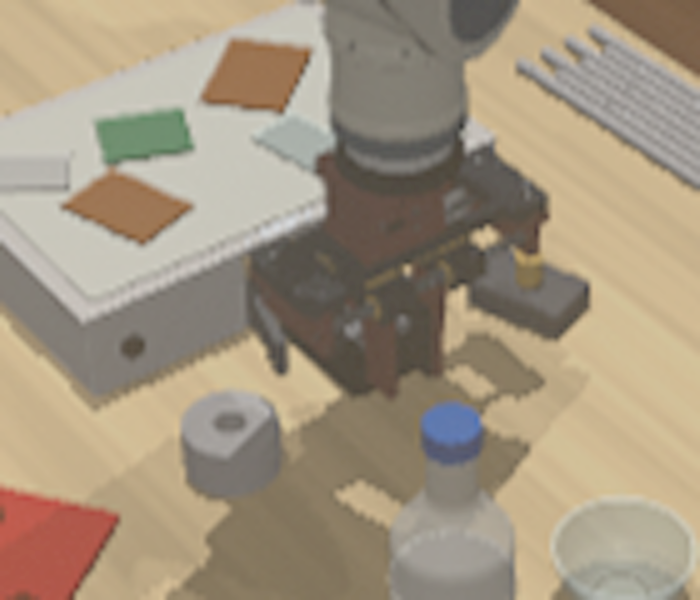

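>>> carry_out --delta_pos '[[0,0,0.5],[0,0,1],[0,0,1.5],[0,0,2],[0,0,2.5],[0,0,3],[0,0,3]]' --rotation '[[0,0,0],[0,0,0],[0,0,0],[0,0,0],[0,0,0],[0,0,0],[0,0,0]]'

```text
t: 18.52
ee_pos: [570.8, 208.4, 9.4]
orientation: [-1.571, -0.003, 0.003]
ft_force: [-2.0, -4.6, 3.0]
width: 24.9
```

>>> carry_out --delta_pos '[[0,0,0.3],[0,0,0.6],[0,0,0.9],[0,0,0.9]]' --rotation '[[0,0,0],[0,0,0],[0,0,0],[0,0,0]]'

```text
t: 18.85
ee_pos: [570.9, 217.1, 9.4]
orientation: [-1.572, -0.003, 0.003]
ft_force: [-1.5, -6.1, 3.7]
width: 24.9
```

>>> carry_out --delta_pos '[[0,0,0.2],[0,0,0.4],[0,0,0.6],[0,0,0.6]]' --rotation '[[0,0,0],[0,0,0],[0,0,0],[0,0,0]]'

```text
t: 19.18
ee_pos: [571.0, 223.5, 9.3]
orientation: [-1.571, -0.003, 0.002]
ft_force: [-0.8, -1.7, 0.8]
width: 24.7
```

>>> carry_out --delta_pos '[[0,0,0.1],[0,0,0.2],[0,0,0.2]]' --rotation '[[0,0,0],[0,0,0],[0,0,0]]'

```text
t: 19.43
ee_pos: [571.1, 225.7, 9.3]
orientation: [-1.571, -0.004, 0.002]
ft_force: [-0.3, -1.8, 0.9]
width: 24.8
```

```bash
python3 - <<'E'
from mv import *
from ov import *
sync();o=ctrl.get_obs();print(o['ft_force'],o['moment'],o['width'])
im=shot('top','t10.png');im=shot('side','s10.png')
overlay('top','t10.png',(130,130,270,260),4,'z10.png',[])
overlay('side','s10.png',(180,130,320,250),5,'z10s.png',[])
E
```

```text
[571.1498 225.6834   9.2825] qv 0.008158173155463275
[-0.3171 -1.7645  0.8639] [-0.3281  0.1765 -0.0375] 24.761638186178725
```

View pics/z10s.png

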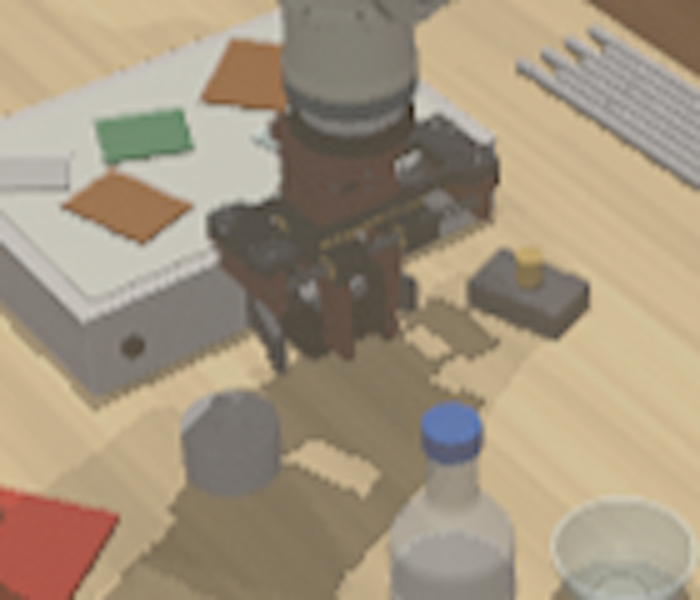

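>>> carry_out --delta_pos '[[0,0,0.1],[0,0,0.2],[0,0,0.2]]' --rotation '[[0,0,0],[0,0,0],[0,0,0]]'

```text
t: 19.78
ee_pos: [571.2, 227.7, 9.3]
orientation: [-1.57, -0.004, 0.002]
ft_force: [-1.5, 0.0, 0.5]
width: 24.7
```

>>> carry_out --delta_pos '[[0,0,0.1],[0,0,0.1]]' --rotation '[[0,0,0],[0,0,0]]'

```text
t: 19.95
ee_pos: [571.2, 228.6, 9.3]
orientation: [-1.571, -0.004, 0.002]
ft_force: [-0.7, -0.7, 0.2]
width: 24.7
```

>>> carry_out --delta_pos '[[0,0,0.1],[0,0,0.1]]' --rotation '[[0,0,0],[0,0,0]]'

```text
t: 20.12
ee_pos: [571.2, 229.3, 9.3]
orientation: [-1.571, -0.004, 0.002]
ft_force: [-0.2, -3.2, 0.1]
width: 25.0
```

>>> carry_out --delta_pos '[[0,0,0.1],[0,0,0.1]]' --rotation '[[0,0,0],[0,0,0]]'

```text
t: 20.28
ee_pos: [571.2, 229.3, 9.3]
orientation: [-1.572, -0.004, 0.003]
ft_force: [-0.2, -7.7, 1.0]
width: 24.7
```

>>> carry_out --delta_pos '[[0,0,0.1],[0,0,0.1]]' --rotation '[[0,0,0],[0,0,0]]'

```text
t: 20.45
ee_pos: [571.2, 229.3, 9.3]
orientation: [-1.573, -0.004, 0.003]
ft_force: [1.3, -13.6, 2.0]
width: 24.8
```

>>> carry_out --delta_pos '[[0,0,0.05],[0,0,0.05],[0,0,0.05]]' --rotation '[[0,0,0],[0,0,0],[0,0,0]]'

```text
t: 20.7
ee_pos: [571.2, 229.3, 9.3]
orientation: [-1.574, -0.004, 0.003]
ft_force: [1.7, -14.9, 3.6]
width: 24.6
```

>>> carry_out --delta_pos '[[0,0,-0.5],[0,0,-2],[0,0,-4],[0,-3,-6],[0,-7,-7],[0,-11,-9],[0,-15,-12],[0,-16,-16],[0,-16,-20],[0,-16,-23],[0,-16,-23],[0,-16,-23]]' --rotation '[[0,0,0],[0,0,0],[0,0,0],[0,0,0],[0,0,0],[0,0,0],[0,0,0],[0,0,0],[0,0,0],[0,0,0],[0,0,0],[0,0,0]]'

```text
t: 21.7
ee_pos: [571.9, -0.2, 169.6]
orientation: [-1.57, -0.002, -0.001]
ft_force: [0.5, -0.7, -0.4]
width: 25.3
```

```bash
python3 - <<'E'
from mv import *
from ov import *
sync();o=ctrl.get_obs();print(o['ft_force'],o['moment'],o['width'])
im=shot('top','t11.png');im=shot('side','s11.png')
l=(571.6,399.3,1.575)
it=[(l,rect(-160,-40,-32,32,32),(0,255,0)),(l,rect(-120,-80,-8,8,54),(0,255,255))]
overlay('top','t11.png',(130,130,270,260),5.5,'z11.png',it)
overlay('side','s11.png',(180,130,320,250),5.5,'z11s.png',it[:1])
E
```

```text
[571.8545  -0.1594 169.6013] qv 0.05189396635438086
[ 0.5303 -0.6714 -0.3942] [-0.0358  0.0869  0.0471] 25.32718143327267
```

View pics/z11.png

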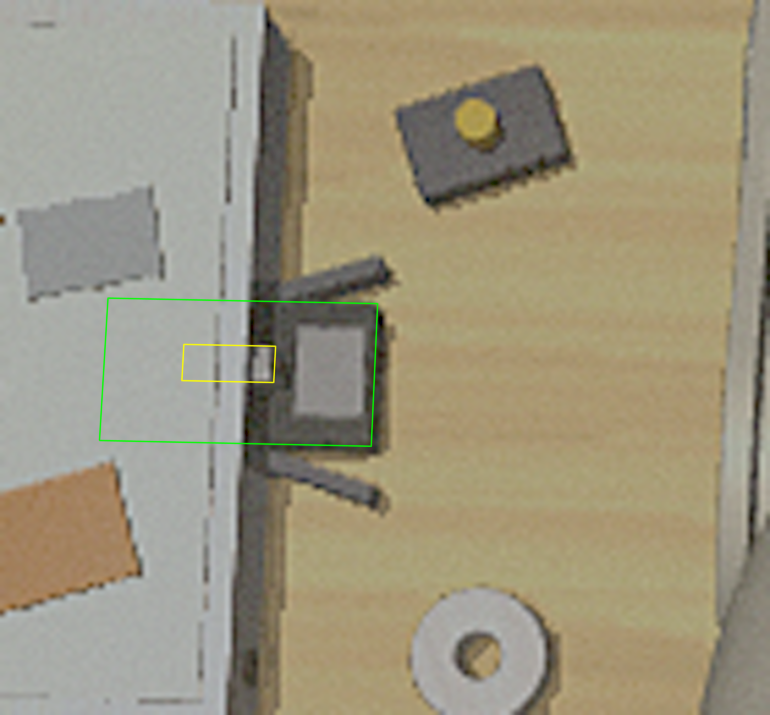

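View pics/z11s.png

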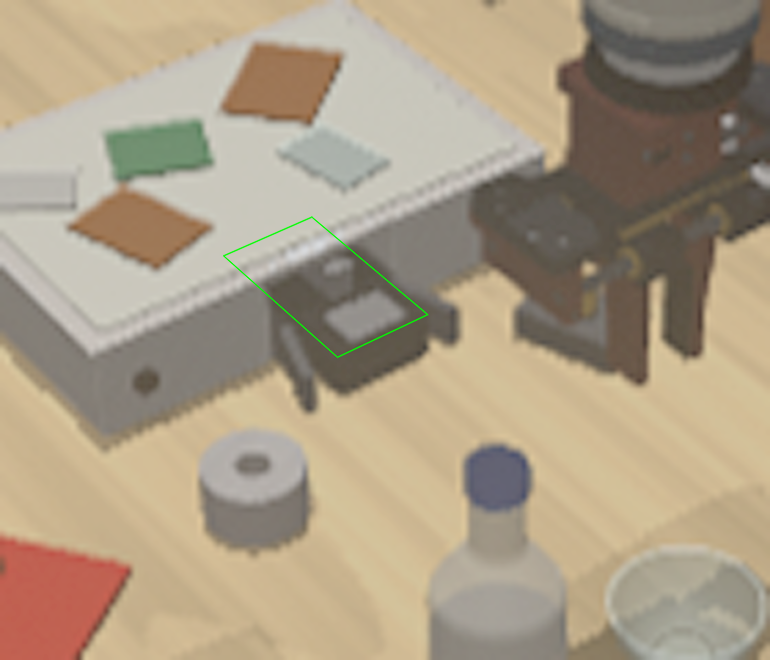

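View pics/t11.png

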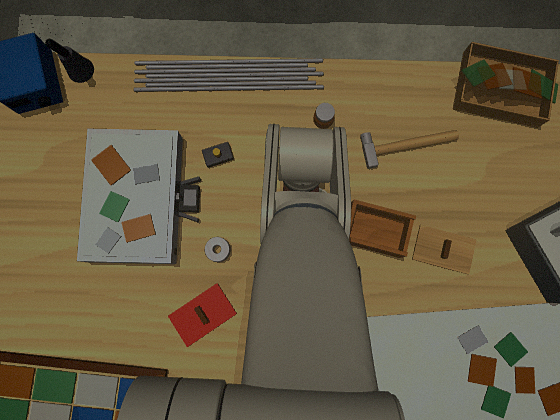

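View pics/s11.png

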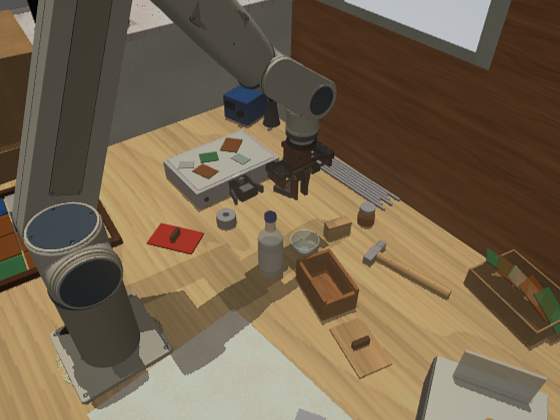

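```bash
python3 - <<'E'
import cv2,numpy as np
a=cv2.imread('pics/t7.png').astype(int);b=cv2.imread('pics/t11.png').astype(int);z=cv2.imread('pics/top0.png').astype(int)
for n,(x0,y0,x1,y1) in dict(weight=(198,138,240,170),spool=(200,232,235,268),red=(165,280,240,350),hammer=(372,125,465,170)).items():
    print(n,np.abs(z-b)[y0:y1,x0:x1].mean().round(1))
from workcell import ctrl
print(ctrl.get_obs()['t']); print(ctrl.close_job())
E
```

```text
weight 5.6
spool 6.1
red 8.8
hammer 5.7
21.8
the job is handed in; nothing more can be done
None
```

The battery pack is in the light box's bay against the hard stop, and I handed the job in at 21.8 s.

**What I did:** I slid the lid right out along the box's -x and laid it flat on the bench, bar up. I lifted the pack out by its rib and set it down in front of the bay, nose towards it. After letting go, I pushed it in from behind with the two fingertips.

**The push:** The force rose to about 6 N at the catch, then dropped to about 0 as the ball went into the groove. The pack then met a hard stop: the fingertips stayed at y = 229.3 mm while the force climbed to 14.9 N, below the 20 N limit. I expected them at about 229.4 mm with the pack fully home. The catch itself can't be read, so the click is inferred from these forces.

**Last pictures:**
- **Pack:** its flat end is level with the guides' outer ends.
- **Lid:** it lies flat, bar up, and clear of the box.
- **Other things:** none looks moved. Comparing the first and last top pictures for the weight, spool, red look-alike and hammer gave small differences (5.6 to 8.8 grey levels). The red look-alike was highest, possibly from the arm's shadow. The bowl, block, jar and bottle were checked by eye only.
- **Arm:** the robot is clear and touching nothing.

**Checks that disagreed:**
- An automatic edge fit of the pack before the push was off, about 1° in angle and 2 mm in position. I used the grip position and picked corners instead.
- A side-camera-only fit of the box was about 6 mm off. I used the fit from both cameras, and its overlay matched both pictures.

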